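# Set up the recipe panel and clear the spice tins into the rack

## Task

Make the hob ready for cooking: while the recipe panel still lies face down, unfold the kickstand on its back as far as it goes, then stand the panel up on it on the wooden worktop, facing you (the robot) and leaning back on its leg. Put every spice tin that stands on the hob upright into the row in the spice rack; no gap there is wide enough, so nudge the tins in it apart to make room, and keep all of them upright in the rack. Do not let the panel fall over on its back, and leave the salt shaker alone.

Things in the scene. Friction and masses are not known exactly. Their poses are not given: they have to be found in the camera images.
- panel: wooden recipe panel, 180 high x 120 wide x 14 thick, with an 18 mm wide neck beyond its top edge; about 0.6 kg. It starts face down on the worktop (surface z = -0.0065), neck towards the robot. Origin: middle of the board on its face; x to the bottom edge (at 0.09; top edge at -0.09), y along its width, z out of its back (back surface at 0.014). Standing, it leans back 20 degrees
- knobs (a point): middle of the carrying grip at the end of the panel's neck (0.135 beyond the board's middle, 18 mm above the face): two round rubber knobs, 22 mm in diameter, one on each side of the neck, 46 mm over their outer end faces (along the panel's y), pinched across these end faces. The board's top edge is 45 mm away
- panel_grip (a joint): the knobs' axle: it turns almost freely about the panel's y axis, so a panel lifted by its knobs hangs down by its weight while the gripper stays upright; its value does not matter
- leg (a joint): the kickstand on the panel's back: 0 = folded flat, 0.72 rad = unfolded as far as its stop; a stiff hinge (0.2 N m) holds it where it is left
- leg_hinge (a point): hinge axis of the kickstand (along the panel's y), at x = -0.05, z = 0.026 in the panel's frame; the folded leg (16 mm wide, 6 mm thick) runs from here towards the bottom edge, and unfolding swings its foot away from the back
- leg_foot (a point): centre of the kickstand's rubber foot bar, 125 mm from the hinge: 22 mm in diameter, 26 mm long along the panel's y; folded, it lies just on the panel's back, and it can be pinched across its two end faces
- bottom_edge (a point): middle of the bottom edge of the panel, at its back (x = 0.09, z = 0.014 in the panel's frame); the standing panel rests on this edge and on the leg's foot
- spice_rack: fixed pale-wood spice rack on the worktop, 342 x 66 mm, long along its x; origin at the centre of its underside. Inside 330 x 54 mm, floor 6 mm above the origin; rails along both sides 22 mm high and end walls 44 mm high (from the underside), so tins in it can be gripped across the row
- salt_shaker: glass salt shaker, 44 mm across, 90 mm tall, a bystander behind the rack; origin under its centre
- row_1: closed spice tin, steel, round, 44 mm across, 52 mm tall, black lid, 0.12 kg; origin at the centre of its underside, z up through the lid; stands in the rack from the start
- row_2: closed spice tin, steel, round, 44 mm across, 52 mm tall, grey lid, 0.12 kg; origin at the centre of its underside, z up through the lid; stands in the rack from the start
- row_3: closed spice tin, steel, round, 44 mm across, 52 mm tall, black lid, 0.12 kg; origin at the centre of its underside, z up through the lid; stands in the rack from the start
- row_4: closed spice tin, steel, round, 44 mm across, 52 mm tall, grey lid, 0.12 kg; origin at the centre of its underside, z up through the lid; stands in the rack from the start
- tin_1: closed spice tin, steel, round, 44 mm across, 52 mm tall, red lid, 0.12 kg; origin at the centre of its underside, z up through the lid; stands on the hob (surface at z = 0) at the start; may be absent
- tin_2: closed spice tin, steel, round, 44 mm across, 52 mm tall, yellow lid, 0.12 kg; origin at the centre of its underside, z up through the lid; stands on the hob (surface at z = 0) at the start; may be absent
- tin_3: closed spice tin, steel, round, 44 mm across, 52 mm tall, green lid, 0.12 kg; origin at the centre of its underside, z up through the lid; stands on the hob (surface at z = 0) at the start; may be absent
Mind the look-alikes: they are no part of the job. What is shaped like the tin_2 but purple is not meant.

How it is judged:
By the outcome, as a careful person would: the job done as asked, in the order asked, and still so for the second after the job is handed in, with the robot touching nothing.
Of tin_1, tin_2, tin_3 only 2 to 3 are there at a start; the rules pass over those that are not, and their reading is None.
At some moment in a run one of tin_1, tin_2, tin_3 may be knocked a few centimetres aside while the robot is not near it.
It also fails if it takes over 210 s, if anything falls off the work surface, if the arm or the gripper's body presses on something with over 40 N, if the wrist force passes 120 N, or if a joint passes its speed limit or range.

## Robot

A 6-joint arm with a two-finger parallel gripper is mounted at the origin on a cart in front of the work surface, level with it; the furniture and walls round the work are solid. World frame = base frame: x ahead of the robot, y to its left, z up, the work surface at z = 0. Lengths are in m, angles in rad, forces in N, time in s.
With the tool pointing down it reaches from about 0.25 to 0.8 m from the base axis. Payload 8.5 kg.
Tool frame: the origin (TCP) lies between the finger pads; the fingertips stand 17 mm ahead of it and the grasp point (between the pads) lies 2 mm behind it (bot.tcp_to_tips is the distance from the TCP to the fingertips, in m); z points along the fingers, y is the line along which they close (so a half turn about z gives the same grasp; the last joint's range is limited). The gripper opens to 85 mm and grips with 20 to 120 N. Pads are 22 mm wide; open, the fingers measure 114 mm over their backs; the gripper's body (76 mm by 85 mm) begins 54 mm behind the grasp point. The pads swing forward as they close: fully open they stand 13 mm farther back than shut.
Start: joints at [-1.209, 0.238, -0.013, 1.319, 0, 1.571], TCP at [0.186, -0.491, 0.227] pointing down, gripper open.
Joint ranges: [-2.66, 2.66], [-1.03, 1.9], [-1.14, 1.46], [-1.82, 2.27], [-1.45, 1.34], [-3.14, 3.14]. Speed limits (rad/s): [2.22, 2.22, 2.79, 3.14, 3.14, 3.14].

## Interface

Orientations are given as a unit quaternion [x, y, z, w].
In Python, from plant import sensors, eyes, ticket, spotter, bot gives the robot as it stands.
- The arm moves only by the shell command python3 -m handwheel 'ROWS'. ROWS is JSON, a list of rows, each a list of 5 numbers: the shift along the tool's x, y, z in cm, then the turn about the tool's z in degrees, then the finger opening in cm, from 0 to 8.54. In form: [[dx, dy, dz, turn, jaw], ...]. A call has 1 to 5 rows; each row is the pose to reach, as a shift and turn from the pose commanded when the call began, along the tool's axes at that moment; what a row does not reach only later rows make up. A row lasts 1/10 s, in which the tool goes at most 50 mm and 8.59 degrees, less where a joint would pass 70% of its speed; a pose out of reach is approached as far as the arm can. A call with a gripper value outside its range is refused whole. The fingers move at their own pace and stop on an object; the grip force is fixed at half the most. Time passes only in rows, so rows that repeat a pose let the fingers close. It gives the time, the measured TCP pose, the force, the opening and the grip force at its end, in the units of the state.
- sensors.get_state(): the state, without advancing time (a new reading comes with each control period).
- eyes.grab_frame(name): name is "scene" or "top" or "wrist"; returns a dict with "img" (480x640x3 uint8, blue, green, red), "camera_matrix" (3x3 intrinsics, pixels), "dist" ([k1, k2, p1, p2, k3] as OpenCV has them; the pictures are not rectified), "eye" and "rotation" of the camera in the world. Camera axes: x right, y up, looking along -z (the intrinsics and any distortion apply to the point x, -y, -z); pixel columns grow to the right and rows downward; lengths in m; the calibration is good to about 2 mm. A picture is of the moment at which its call begins. There is no depth.
- ticket.job_done(): hands the job in; it is judged then, once.
Trained networks look in a picture, given as the dict that the camera call returned (one of the last four; its "shot" number tells which), for a name from the list of things; names that differ only in an ending like _2 or _b are one class to them, and where a whole thing is asked for, a point or a joint stands for the part that bears it (a point fixed in the world has none). Each returns a list of dicts, best first, with "score" (0 to 1); they miss things now and then, are a little off and sometimes report something else, mostly with a low value. They report only what shows in the picture. A call takes as long as a camera call. They do not tell look-alikes from the thing itself.
- spotter.spot_in(picture, thing): "bbox" ([left, top, right, bottom] in pixels, round what is visible of it).
The state is a dict: "time_s": time; "qpos": joint angles; "qvel": joint speeds; "joint_torque": joint torques, N m; "position": TCP position; "ee_rot": TCP orientation; "ft_force": force on the tool from outside, world axes, zero at the start; "wrist_torque": the same for the moment, N m; "width": finger opening in m; "finger_force": force on a finger pad.
Only numpy, scipy, OpenCV 4.12 (cv2) and the standard library are available. Lean on these libraries where they do the work, as an engineer would, in place of code of your own. Each camera call takes 0.05 s, during which the arm holds its last target. There are 200 camera calls.

## Working session

There is one attempt and no reset: what is moved stays moved. The work goes in short steps, Python scripts to look and compute and a shell command to move; the robot and the scene stay as the last step left them, time stands still between calls to the robot, and variables do not carry over. Pictures are saved under pics/ and viewed, at most 14 in all, crops included, and the job is handed in when it is done.

```bash
ls; mkdir -p pics; python3 - <<'E'
from plant import sensors, eyes, spotter, bot
import cv2
s=sensors.get_state();print({k:s[k] for k in('time_s','position','ee_rot','width','ft_force')},bot.tcp_to_tips)
for n in('scene','top'):
    f=eyes.grab_frame(n);cv2.imwrite(f'pics/{n}0.png',f['img'])
    print(n,f['camera_matrix'],f['dist'],f['eye'],f['rotation'])
    for t in('panel','knobs','leg_foot','spice_rack','salt_shaker','tin_1','row_1'):
        print(t,[(round(d['score'],2),[round(v) for v in d['bbox']]) for d in spotter.spot_in(f,t)])
E
```

```text
pics
{'time_s': 0.0, 'position': array([ 0.18568426, -0.49062555,  0.22628294]), 'ee_rot': array([ 9.83681411e-01,  1.79917728e-01, -1.11308486e-04, -6.92967053e-04]), 'width': 0.08553228508073497, 'ft_force': array([ 0.03966694,  0.32565331, -0.08335012])} 0.017
scene [[527.42905761   0.         319.3373714 ]
 [  0.         527.42905761 237.63520735]
 [  0.           0.           1.        ]] [-0.12552069  0.          0.          0.          0.        ] [-0.38760957  0.85167607  0.68731017] [-0.2128448   0.48055435  0.77621447 -0.34821789]
panel [(0.57, [218, 280, 294, 346])]
knobs [(0.74, [231, 214, 243, 242]), (0.58, [215, 273, 295, 345])]
leg_foot [(0.66, [234, 277, 269, 316]), (0.25, [371, 213, 383, 231])]
spice_rack [(0.66, [246, 230, 349, 299])]
salt_shaker [(0.75, [230, 216, 246, 244])]
tin_1 [(0.86, [370, 214, 382, 232]), (0.48, [347, 206, 360, 227])]
row_1 [(0.93, [317, 264, 334, 289]), (0.68, [296, 247, 309, 276]), (0.66, [262, 234, 276, 254]), (0.56, [277, 246, 295, 264])]
top [[551.53682349   0.         320.55526791]
 [  0.         551.53682349 240.49661695]
 [  0.           0.           1.        ]] [-0.04673679  0.          0.          0.          0.        ] [0.31339472 0.00336315 1.27097822] [ 0.07853733 -0.06150032 -0.70199358  0.70516283]
panel [(0.85, [178, 241, 245, 350])]
knobs [(0.87, [177, 242, 245, 350])]
leg_foot [(0.85, [197, 244, 221, 309])]
spice_rack [(0.24, [284, 252, 305, 275])]
salt_shaker []
tin_1 [(0.81, [419, 194, 438, 219]), (0.72, [374, 276, 396, 296]), (0.69, [425, 232, 447, 254])]
row_1 [(0.71, [281, 285, 304, 306]), (0.64, [287, 252, 304, 274]), (0.56, [288, 190, 305, 212]), (0.53, [287, 223, 301, 246]), (0.32, [187, 339, 211, 346])]
```

```bash
python3 - <<'E'
import cv2
a=cv2.imread('pics/top0.png')[160:385,160:460];cv2.imwrite('pics/top0c.png',cv2.resize(a,None,fx=2.66,fy=2.66,interpolation=cv2.INTER_CUBIC))
a=cv2.imread('pics/scene0.png')[180:360,190:430];cv2.imwrite('pics/scene0c.png',cv2.resize(a,None,fx=3.3,fy=3.3,interpolation=cv2.INTER_CUBIC))
E
```

```text
(no output)
```

View pics/top0c.png

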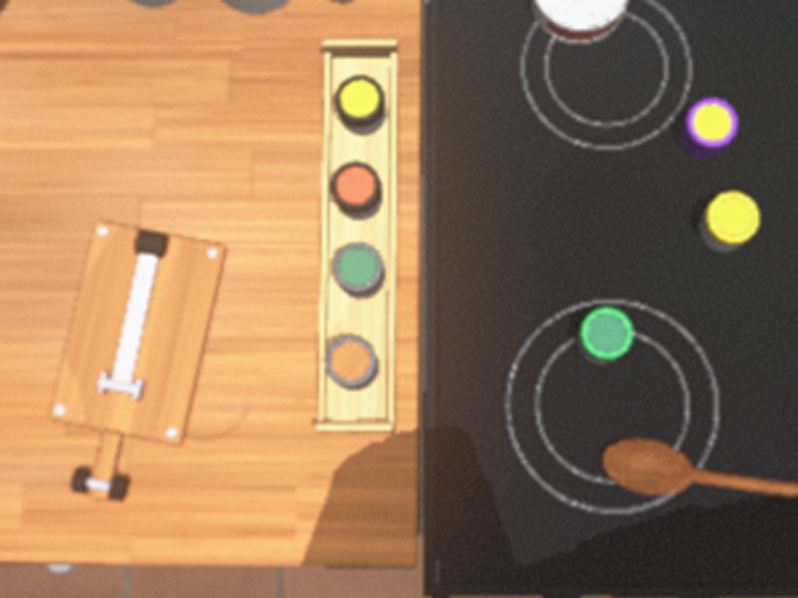

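View pics/scene0c.png

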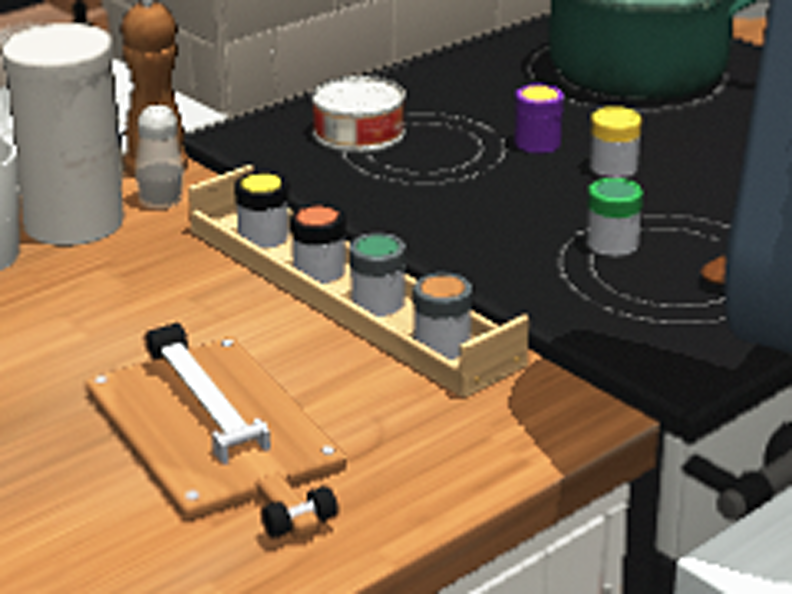

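Top crop: panel on the left, with its foot bar at (151,243) and knobs at (100,484). The rack has 4 tins. On the hob are a yellow tin (733,218), a green tin (607,333) and a purple look-alike (712,123). A red tin isn't visible so far.

```bash
cat > h.py <<'E'
import numpy as np, cv2
from scipy.spatial.transform import Rotation as R
def ray(f,p):
    q=cv2.undistortPoints(np.array([[p]],float),f['camera_matrix'],np.array(f['dist'],float))[0,0]
    d=R.from_quat(f['rotation']).apply([q[0],-q[1],-1]); return np.array(f['eye']),d/np.linalg.norm(d)
def atz(f,p,z):
    e,d=ray(f,p); return e+d*(z-e[2])/d[2]
def tri(f1,p1,f2,p2):
    e1,d1=ray(f1,p1);e2,d2=ray(f2,p2)
    t=np.linalg.lstsq(np.c_[d1,-d2],e2-e1,rcond=None)[0]
    a,b=e1+d1*t[0],e2+d2*t[1]; return (a+b)/2,np.linalg.norm(a-b)
def proj(f,P):
    v=R.from_quat(f['rotation']).inv().apply(np.atleast_2d(P)-f['eye'])*[1,-1,-1]
    return cv2.projectPoints(v,np.zeros(3),np.zeros(3),f['camera_matrix'],np.array(f['dist'],float))[0][:,0]
def rel(s,P,h=0):
    """tool-axes shift in cm to bring TCP to P"""
    return R.from_quat(s['ee_rot']).inv().apply(np.array(P)-s['position'])*100
E
python3 - <<'E'
from h import *
from plant import eyes,sensors
np.set_printoptions(precision=4,suppress=True)
T=eyes.grab_frame('top');S=eyes.grab_frame('scene')
t=lambda x,y:(160+x/2.66,160+y/2.66); s=lambda x,y:(190+x/3.3,180+y/3.3)
pairs={'yellow':((733,218),(616,121)),'green':((607,333),(615,192)),'purple':((712,123),(540,94)),
'r1':((359,100),(261,185)),'r2':((355,188),(318,219)),'r3':((358,268),(378,249)),'r4':((351,361),(443,288)),
'foot':((151,243),(166,340)),'knobs':((100,484),(300,511)),'hinge':((121,385),(240,438)),
'scTL':((103,231),(101,381)),'scTR':((212,253),(228,343)),'scBL':((60,410),(193,496)),'scBR':((172,433),(328,451)),
'rackFR':((397,42),(250,170)),'rackNR':((393,427),(525,320)),'rackNL':((316,425),(463,366))}
for k,(a,b) in pairs.items(): print(k,*tri(T,t(*a),S,s(*b)))
hsv=cv2.cvtColor(T['img'],cv2.COLOR_BGR2HSV); m=((hsv[...,0]<6)|(hsv[...,0]>174))&(hsv[...,1]>150)&(hsv[...,2]>70)
n,l,st,c=cv2.connectedComponentsWithStats(m.astype(np.uint8));print([(st[i,4],c[i]) for i in range(1,n) if st[i,4]>15])
cv2.imwrite('pics/top1.png',T['img'])
E
```

```text
yellow [ 0.5571 -0.2258  0.0456] 0.0006271327427307638
green [ 0.4585 -0.1171  0.0474] 0.0004999392360437238
purple [ 0.6389 -0.2103  0.0497] 0.0005448453469985827
r1 [0.6601 0.0937 0.0478] 0.0006788488405648895
r2 [0.5822 0.0959 0.0474] 0.0005392912747223123
r3 [0.5129 0.0922 0.0472] 0.0004952980471130989
r4 [0.434  0.0966 0.0483] 0.0001843356593265857
foot [0.5374 0.2736 0.0273] 8.768475700172434e-05
knobs [0.3315 0.3124 0.0102] 0.0003829356614919774
hinge [0.4156 0.2971 0.0156] 0.0008426414051816549
scTL [0.5521 0.3218 0.0052] 0.00027838307575400777
scTR [0.5321 0.2235 0.007 ] 0.0003624819737371037
scBL [0.3943 0.3515 0.0059] 0.0005137216155307784
scBR [0.3757 0.2534 0.0059] 0.001161511557867426
rackFR [0.7185 0.0623 0.0301] 0.0010282685497995682
rackNR [0.381  0.0622 0.0308] 0.0016628449073895714
rackNL [0.3813 0.1268 0.0182] 0.002726671686312651
[]
```

View pics/top1.png

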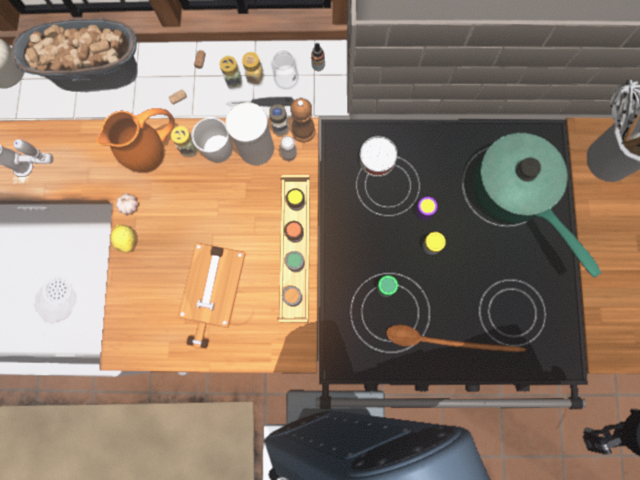

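Only yellow (px 435,242) and green (px 388,285) tins stand on the hob. Purple (428,206) is the look-alike, because its body and rim are purple, and red is absent. I'll do the leg first, so I'm moving above the foot bar.

```bash
for i in 1 2 3 4; do python3 -m handwheel '[[15,-14.8,0,0,8.5],[15,-14.8,0,0,8.5],[15,-14.8,0,0,8.5],[15,-14.8,0,0,8.5],[15,-14.8,0,0,8.5]]'|tail -5; done
python3 -m handwheel '[[0,0,5,31.4,8.5],[0,0,5,31.4,8.5],[0,0,5,31.4,8.5],[0,0,5,31.4,8.5],[0,0,5,31.4,8.5]]'
python3 - <<'E'
from h import *
from plant import eyes,sensors,spotter
np.set_printoptions(precision=4,suppress=True)
s=sensors.get_state();print(s['time_s'],s['position'],s['ee_rot'],s['qpos'])
W=eyes.grab_frame('wrist');cv2.imwrite('pics/w1.png',W['img']);print(W['eye'],W['rotation'])
print(rel(s,(.5373,.2737,.0285)))
print(proj(W,[(.5373,.2737,.0185),(.4144,.2969,.0195)]))
E
```

```text
position: [0.2745, -0.2958, 0.2272]
ee_rot: [0.983, 0.181, 0.0, -0.0]
ft_force: [-0.0, -0.4, -0.7]
width: 0.0851
finger_force: 0.0
position: [0.3632, -0.1046, 0.2271]
ee_rot: [0.983, 0.182, 0.001, -0.0]
ft_force: [-0.3, -0.6, 0.5]
width: 0.0852
finger_force: 0.0
position: [0.4517, 0.0866, 0.2266]
ee_rot: [0.983, 0.181, 0.0, -0.0]
ft_force: [0.3, 0.2, -0.2]
width: 0.0847
finger_force: 0.0
position: [0.5516, 0.2488, 0.2259]
ee_rot: [0.979, 0.205, -0.003, -0.012]
ft_force: [0.5, -0.6, -0.6]
width: 0.0852
finger_force: 0.0
time_s: 3.4
position: [0.5686, 0.1434, 0.1768]
ee_rot: [0.994, 0.085, -0.02, -0.071]
ft_force: [-0.0, -0.6, 0.7]
width: 0.0848
finger_force: 0.0
3.4 [0.5686 0.1434 0.1768] [ 0.9936  0.0849 -0.0203 -0.0712] [0.17   0.3833 0.0586 1.2748 0.1454 3.1391]
[0.6555 0.1353 0.3201] [-0.0849  0.1646 -0.6243  0.7589]
[ -0.4304 -11.083   16.6258]
[[195.8476 214.5515]
 [168.1649 323.5178]]
```

View pics/w1.png

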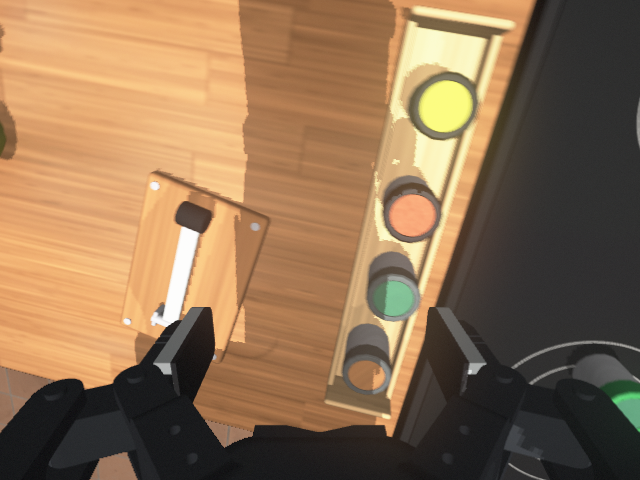

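Wrist view: the foot bar shows at (194,216) and was predicted at (196,215), so the measurement is good. Joint 6 hit its limit, so I'll use the opposite half-turn.

```bash
for i in 1 2 3; do python3 -m handwheel '[[0,0,0,-42,8.5],[0,0,0,-42,8.5],[0,0,0,-42,8.5],[0,0,0,-42,8.5],[0,0,0,-42,8.5]]'>/dev/null; done
cat > st.py <<'E'
import sys
from h import *
from plant import sensors
np.set_printoptions(precision=4,suppress=True)
s=sensors.get_state();r=R.from_quat(s['ee_rot']).as_matrix()
print('t',s['time_s'],s['position'],'psi',np.degrees(np.arctan2(r[1,0],r[0,0])),'zz',r[:,2],'q',np.array(s['qpos']),'F',np.array(s['ft_force']),'w',s['width'],'ff',s['finger_force'])
if len(sys.argv)>3: print(rel(s,[float(v) for v in sys.argv[1:4]]))
E
python3 st.py .5373 .2737 .0285
```

```text
t 4.95 [0.5684 0.1447 0.177 ] psi 136.49499750291213 zz [-0.0521  0.1374 -0.9891] q [0.1726 0.3828 0.0588 1.2748 0.1448 0.9341] F [ 0.356   0.2115 -0.2797] w 0.08523605327387161 ff 0.0
[ 9.0726  6.1698 16.6278]
```

```bash
for i in 1 2 3 4 5; do python3 -m handwheel '[[0,0,0,-42,8.5],[0,0,0,-42,8.5],[0,0,0,-42,8.5],[0,0,0,-42,8.5],[0,0,0,-42,8.5]]'>/dev/null; done; python3 st.py
python3 -m handwheel '[[0,0,0,-25,8.5],[0,0,0,-25,8.5],[0,0,0,-25,8.5]]'>/dev/null;python3 st.py
python3 -m handwheel '[[0,0,0,-5,8.5],[0,0,0,-5,8.5],[0,0,0,-5,8.5]]'>/dev/null;python3 st.py
```

```text
t 7.45 [0.5685 0.1446 0.177 ] psi -13.45872283917252 zz [-0.0521  0.1374 -0.9891] q [ 0.1725  0.3829  0.0588  1.2748  0.1448 -2.7311] F [-0.5    -0.0853  0.0266] w 0.08471319260901428 ff 0.0
t 7.75 [0.5676 0.1492 0.177 ] psi 10.492763171935662 zz [-0.0502  0.1335 -0.9898] q [ 0.1826  0.3815  0.0571  1.2717  0.1408 -3.1421] F [-0.1413  0.8318 -0.2985] w 0.08537590310871265 ff 0.0
t 8.05 [0.5622 0.1726 0.1771] psi 13.322642733455197 zz [-0.0412  0.1172 -0.9923] q [ 0.2325  0.3745  0.0485  1.258   0.1238 -3.1416] F [ 0.5993 -0.7678  0.7067] w 0.08494259161832654 ff 0.0
```

```bash

python3 -m handwheel '[[0,0,0,-17,8.5],[0,0,0,-17,8.5],[0,0,0,-17,8.5],[0,0,0,-17,8.5],[0,0,0,-17,8.5]]'>/dev/null;python3 st.py
python3 -m handwheel '[[0,0,0,-10,8.5],[0,0,0,-10,8.5],[0,0,0,-10,8.5],[0,0,0,-10,8.5],[0,0,0,-10,8.5]]'>/dev/null;python3 st.py
```

```text
t 8.55 [0.5203 0.2664 0.1769] psi 24.71721810228655 zz [-0.0131  0.0794 -0.9968] q [ 0.432   0.343   0.0037  1.2101  0.0777 -3.141 ] F [-0.039  -0.2672  0.0215] w 0.08509752877278381 ff 0.0
t 9.05 [0.498  0.3047 0.1768] psi 30.270373218503565 zz [ 0.0098  0.0488 -0.9988] q [ 0.5293  0.3334 -0.0094  1.1949  0.0372 -3.1406] F [ 1.1771 -0.8864  0.1053] w 0.08508042680288558 ff 0.0
```

```bash

python3 -m handwheel '[[0,0,0,-7,8.5],[0,0,0,-7,8.5],[0,0,0,-7,8.5],[0,0,0,-7,8.5],[0,0,0,-7,8.5]]'>/dev/null;python3 st.py
python3 -m handwheel '[[0,0,0,-4,8.5],[0,0,0,-4,8.5],[0,0,0,-4,8.5],[0,0,0,-4,8.5]]'>/dev/null;python3 st.py
```

```text
t 9.55 [0.4798 0.3314 0.1768] psi 34.31187693748596 zz [ 0.0255  0.0279 -0.9993] q [ 0.5999  0.3294 -0.0149  1.1897  0.0086 -3.1406] F [ 0.0322 -0.4113 -0.0934] w 0.08483921786941806 ff 0.0
t 9.95 [0.4687 0.3464 0.1769] psi 36.64669385300772 zz [ 0.0345  0.016  -0.9993] q [ 0.6406  0.3285 -0.0161  1.1889 -0.0078 -3.1406] F [-0.357   0.2806  0.1958] w 0.08518153981426961 ff 0.0
```

```bash
for i in 1 2 3 4 5; do python3 -m handwheel '[[0,0,0,42,8.5],[0,0,0,42,8.5],[0,0,0,42,8.5],[0,0,0,42,8.5],[0,0,0,42,8.5]]'>/dev/null; done; 
python3 -m handwheel '[[0,0,0,17.4,8.5],[0,0,0,17.4,8.5],[0,0,0,17.4,8.5]]'>/dev/null;python3 st.py .5373 .2737 .0285
```

```text
t 12.75 [0.4687 0.3463 0.1769] psi 169.08316103033414 zz [ 0.0345  0.016  -0.9993] q [ 0.6406  0.3285 -0.0162  1.1889 -0.0078  0.8306] F [ 0.506   0.0614 -0.1955] w 0.08477884313049912 ff 0.0
[-7.6538 -6.1666 14.9472]
```

```bash
python3 -m handwheel '[[-7.6,-6.2,4,0,5],[-7.6,-6.2,8,0,5],[-7.6,-6.2,10,0,5],[-7.6,-6.2,10,0,5]]'>/dev/null;python3 st.py .5373 .2737 .0285
python3 - <<'E'
from h import *
from plant import eyes
W=eyes.grab_frame('wrist');cv2.imwrite('pics/w2.png',W['img'])
print(proj(W,[(.5373,.2737,.0185),(.4144,.2969,.0195)]))
E
```

```text
t 13.15 [0.5335 0.2696 0.0727] psi 169.34331333284194 zz [ 0.0275  0.0118 -0.9996] q [ 0.4689  0.4281 -0.1438  0.9691 -0.0019  0.6547] F [-1.4961 -0.3017  0.3627] w 0.04987313911190876 ff 0.0
[-0.1889  0.3993  4.4299]
[[328.52570028 261.29380377]
 [331.21946508  17.1103366 ]]
```

View pics/w2.png

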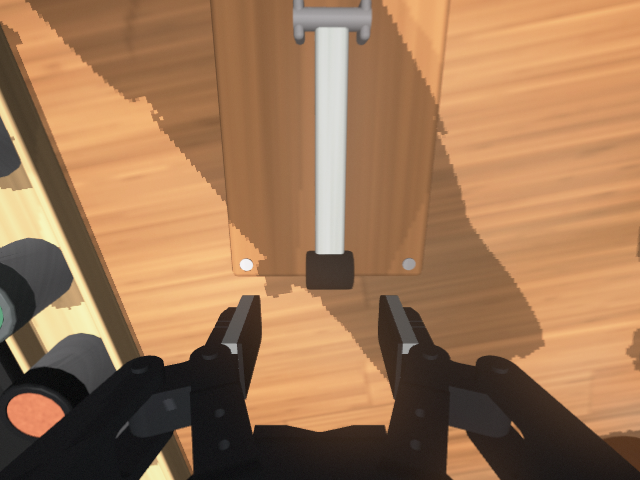

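The foot bar is at (330,270), centred between the fingers. Going down to pinch it.

```bash
python3 -m handwheel '[[-0.2,0.4,2.5,0,5],[-0.2,0.4,4,0,5],[-0.2,0.4,4.4,0,5],[-0.2,0.4,4.4,0,5]]'|tail -4;python3 -m handwheel '[[0,0,0,0,1.5],[0,0,0,0,1.5],[0,0,0,0,1.5],[0,0,0,0,1.5],[0,0,0,0,1.5]]'|tail -4; python3 st.py
```

```text
ee_rot: [0.092, 0.996, 0.01, 0.017]
ft_force: [0.6, -0.3, 0.4]
width: 0.0498
finger_force: 0.0
ee_rot: [0.093, 0.995, 0.01, 0.017]
ft_force: [-0.2, 0.3, 1.7]
width: 0.0147
finger_force: 0.7
t 14.1 [0.5395 0.2779 0.0345] psi 169.28731378443862 zz [ 0.0353  0.0165 -0.9992] q [ 0.4765  0.4706 -0.183   0.8783 -0.0016  0.6631] F [-0.2015  0.2645  1.7108] w 0.014661606022246232 ff 0.6915968656539917
```

```bash
python3 -m handwheel '[[0,0,-4,0,5],[0,0,-4,0,5],[0,0,-4,0,5],[0,0,-4,0,5],[0,0,-4,0,5]]'|tail -4; python3 st.py .5385 .2735 .0275
python3 - <<'E'
from h import *
from plant import eyes
W=eyes.grab_frame('wrist');cv2.imwrite('pics/w3.png',W['img'])
T=eyes.grab_frame('top')
print(proj(W,[(.5373,.2737,.0295),(.5373,.2737,.0185),(.4144,.2969,.0195)]),proj(T,[(.5373,.2737,.0185)]))
E
```

```text
ee_rot: [0.093, 0.995, 0.009, 0.016]
ft_force: [0.3, -0.6, 0.2]
width: 0.05
finger_force: 0.0
t 14.6 [0.5372 0.2767 0.0732] psi 169.28550885572187 zz [ 0.0331  0.0152 -0.9993] q [ 0.4766  0.4332 -0.134   0.9672 -0.0017  0.6632] F [ 0.3143 -0.6341  0.2134] w 0.050003321575215295 ff 0.0
[-0.0545 -0.3873  4.5617]
[[315.16418212 264.76588134]
 [314.98438705 257.04600092]
 [314.11091729  10.77462971]] [[217.4954113  252.04171812]]
```

View pics/w3.png

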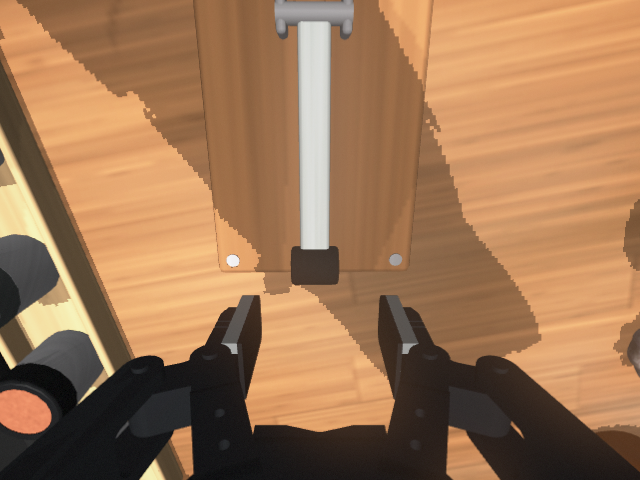

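```bash
python3 -m handwheel '[[-0.1,-0.4,3,0,3.6],[-0.1,-0.4,4.5,0,3.6],[-0.1,-0.4,4.6,0,3.6],[-0.1,-0.4,4.6,0,3.6],[-0.1,-0.4,4.6,0,3.6]]'|tail -4;python3 st.py .5385 .2735 .0275;python3 -m handwheel '[[0,0,0,0,1.8],[0,0,0,0,1.8],[0,0,0,0,1.8],[0,0,0,0,1.8]]'|tail -4; python3 st.py
```

```text
ee_rot: [0.093, 0.995, 0.01, 0.017]
ft_force: [0.1, 0.4, -0.2]
width: 0.0357
finger_force: 0.0
t 15.2 [0.5401 0.274  0.0289] psi 169.28767308568055 zz [ 0.0355  0.0165 -0.9992] q [ 0.4702  0.4743 -0.1936  0.8637 -0.0014  0.6568] F [ 0.0807  0.3994 -0.174 ] w 0.03569883741876689 ff 0.0
[ 0.1509 -0.0812  0.1312]
ee_rot: [0.093, 0.995, 0.01, 0.017]
ft_force: [2.1, 0.7, 1.4]
width: 0.023
finger_force: 58.8
t 15.6 [0.5402 0.274  0.0286] psi 169.28001251845623 zz [ 0.036   0.0167 -0.9992] q [ 0.4701  0.4745 -0.1942  0.8625 -0.0014  0.6568] F [2.0546 0.7084 1.4437] w 0.022959685892575406 ff 58.752490282058716
```

```bash
python3 -m handwheel '[[0,0,-1,0,1.8],[0.1,0,-1.9,0,1.8],[0.2,0,-2.8,0,1.8],[0.4,0,-3.7,0,1.8],[0.4,0,-3.7,0,1.8]]'|tail -4;python3 st.py;python3 - <<'E'
from h import *
from plant import eyes
W=eyes.grab_frame('scene');cv2.imwrite('pics/s2.png',cv2.resize(W['img'][200:360,170:370],None,fx=3,fy=3))
E
```

```text
ee_rot: [0.093, 0.995, 0.01, 0.017]
ft_force: [-0.2, -1.3, -0.3]
width: 0.0225
finger_force: 59.2
t 16.1 [0.5346 0.274  0.0665] psi 169.29119732205962 zz [ 0.0361  0.0165 -0.9992] q [ 0.4746  0.4314 -0.1565  0.9433 -0.0019  0.6611] F [-0.1841 -1.258  -0.3211] w 0.022495450100791146 ff 59.19684093911201
```

View pics/s2.png

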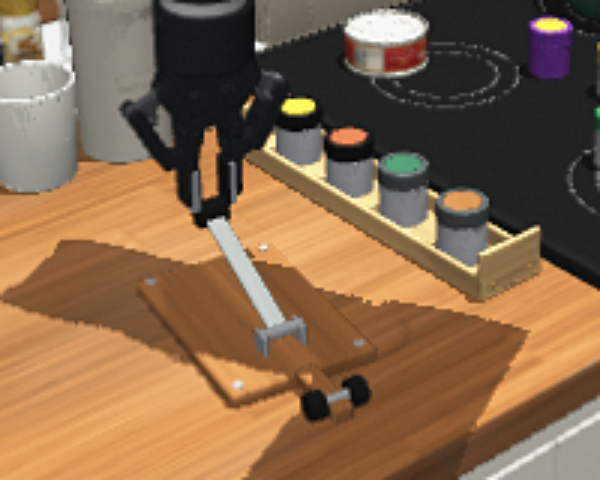

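The leg is rising, held at (210,210), and the panel is flat. I'll continue the arc.

```bash
python3 -m handwheel '[[0.3,0,-0.9,0,1.8],[0.65,0,-1.8,0,1.8],[1.1,0,-2.7,0,1.8],[1.5,0,-3.4,0,1.8],[1.5,0,-3.4,0,1.8]]'|tail -3;python3 -m handwheel '[[0.5,0,-0.6,0,1.8],[0.95,0,-1.2,0,1.8],[1.1,0,-1.4,0,1.8],[1.1,0,-1.4,0,1.8]]'|tail -3;python3 st.py
```

```text
ft_force: [-0.8, -1.5, -0.4]
width: 0.0215
finger_force: 58.9
ft_force: [0.5, -0.5, -5.4]
width: 0.0208
finger_force: 58.9
t 17.05 [0.5068 0.278  0.1123] psi 169.30200607617823 zz [ 0.0345  0.016  -0.9993] q [ 0.503   0.3601 -0.1422  1.0306 -0.0026  0.6894] F [ 0.4886 -0.5491 -5.3555] w 0.020762597014654074 ff 58.86883735656738
```

```bash
python3 -m handwheel '[[0,0,0.1,0,5],[0,0,0.1,0,5],[0,0,0.1,0,6],[0,0,-4,0,6],[0,0,-4,0,6]]'|tail -3;python3 st.py .3309 .3127 .0135
python3 -m handwheel '[[5,0,-4,0,6.5],[10,0,-4,0,6.5],[15,0,-4,0,6.5],[18,0,-4,0,6.5],[18,0,-4,0,6.5]]'|tail -3;python3 st.py .3309 .3127 .0135
python3 - <<'E'
from h import *
from plant import eyes
W=eyes.grab_frame('scene');T=eyes.grab_frame('top')
a=cv2.resize(W['img'][230:380,180:330],None,fx=2.6,fy=2.6);b=cv2.resize(T['img'][220:370,150:300],None,fx=2.6,fy=2.6)
cv2.imwrite('pics/st3.png',np.hstack([a,b]))
E
```

```text
ft_force: [0.6, -0.2, 0.5]
width: 0.0598
finger_force: 0.0
t 17.55 [0.5079 0.2783 0.1564] psi 169.27016305595603 zz [ 0.0403  0.0191 -0.999 ] q [ 0.5027  0.328  -0.0714  1.1269 -0.0026  0.6894] F [ 0.581  -0.1998  0.4873] w 0.05978095403059613 ff 0.0
[18.5347 -0.2765 13.6283]
ft_force: [-0.3, -0.6, 0.5]
width: 0.0653
finger_force: 0.0
t 18.05 [0.3237 0.3101 0.1867] psi 169.46813248757672 zz [ 0.0335  0.0164 -0.9993] q [ 0.772   0.0989 -0.2931  1.1432 -0.0116  0.9553] F [-0.3163 -0.6126  0.5146] w 0.065285274019211 ff 0.0
[-0.1436  0.006  17.3376]
```

View pics/st3.png

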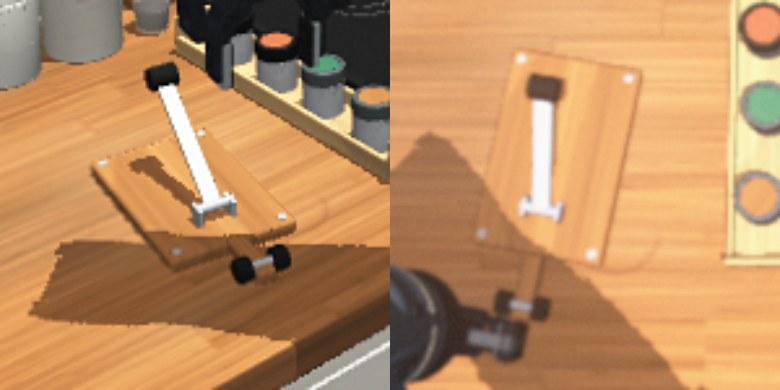

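Leg is unfolded, with its foot at (162,76) and knobs at (261,263) and (522,304). Checking these by triangulation.

```bash
python3 - <<'E'
from h import *
from plant import eyes
W=eyes.grab_frame('scene');T=eyes.grab_frame('top')
t=lambda x,y:(150+(x-390)/2.6,220+y/2.6); s=lambda x,y:(180+x/2.6,230+y/2.6)
for a,b in [((522,304),(261,263)),((543,87),(162,76)),((521,59),(102,163)),((628,78),(202,132)),((482,233),(177,252)),((592,255),(282,216)),((541,209),(214,206))]: print(tri(T,t(*a),W,s(*b)))
E
python3 st.py .3305 .3127 .0135
```

```text
(array([0.34263857, 0.30546467, 0.01021402]), np.float64(0.0002153026563847162))
(array([0.51942053, 0.27475619, 0.10020757]), np.float64(0.00024989945455888965))
(array([0.56215696, 0.31845161, 0.00657685]), np.float64(0.001435935386344694))
(array([0.54383397, 0.21915664, 0.00898422]), np.float64(0.0005120171333392819))
(array([0.40469813, 0.34538047, 0.0061348 ]), np.float64(0.00039127280806694703))
(array([0.38658718, 0.24682197, 0.00679907]), np.float64(0.0017582865975105822))
(array([0.42539749, 0.29109742, 0.01729084]), np.float64(0.0006103742311289842))
t 18.25 [0.3285 0.3104 0.1866] psi 169.267138023109 zz [ 0.0354  0.0166 -0.9992] q [ 0.7656  0.1041 -0.2875  1.1422 -0.0126  0.9524] F [ 0.1347  0.1005 -0.3491] w 0.06498402221488969 ff 0.0
[ 0.3986 -0.1294 17.311 ]
```

```bash
python3 st.py .3413 .3057 .0135
python3 -m handwheel '[[-0.8,-0.9,4,0,6.5],[-0.8,-0.9,8,0,6.5],[-0.8,-0.9,12,0,6.5],[-0.8,-0.9,13,-0.8,6.5],[-0.8,-0.9,13,-0.8,6.5]]'|tail -3;python3 -m handwheel '[[0,0,0,0,6.5],[0,0,0,0,6.5]]' >/dev/null;python3 st.py .3413 .3057 .0135
```

```text
t 18.25 [0.3285 0.3104 0.1866] psi 169.267138023109 zz [ 0.0354  0.0166 -0.9992] q [ 0.7656  0.1041 -0.2875  1.1422 -0.0126  0.9524] F [ 0.1347  0.1005 -0.3491] w 0.06498402221488969 ff 0.0
[-0.7922 -0.6168 17.3376]
ft_force: [0.3, 0.0, 0.3]
width: 0.0647
finger_force: 0.0
t 18.95 [0.3395 0.3027 0.0583] psi 170.06237903076874 zz [ 0.0367  0.0179 -0.9992] q [ 0.7359  0.2209 -0.5094  0.8012 -0.0113  0.9087] F [0.5422 0.0782 0.4019] w 0.06479150719165919 ff 0.0
[0.0264 0.2134 4.4848]
```

```bash
python3 -m handwheel '[[0,0.2,2,0,6.5],[0,0.2,3.5,0,6.5],[0,0.2,4.4,0,6.5],[0,0.2,4.4,0,6.5],[0,0.2,4.4,0,6.5]]'|tail -3;python3 -m handwheel '[[0,0,0,0,3.8],[0,0,0,0,3.8],[0,0,0,0,3.8],[0,0,0,0,3.8],[0,0,0,0,3.8]]'|tail -3;python3 st.py .3413 .3057 .0135
```

```text
ft_force: [0.4, -0.1, 0.3]
width: 0.065
finger_force: 0.0
ft_force: [-1.2, -3.4, 12.0]
width: 0.0406
finger_force: 59.0
t 19.95 [0.3407 0.3047 0.0139] psi 170.07157536564068 zz [ 0.036   0.0167 -0.9992] q [ 0.7377  0.2829 -0.5673  0.6827 -0.0119  0.9104] F [-1.2369 -3.4401 12.0195] w 0.04055117078712846 ff 59.0416444838047
[-0.0404  0.1121  0.0404]
```

```bash
python3 -m handwheel '[[0,0,-2,0,3.8],[-0.5,0,-4,0,3.8],[-1,0,-6,0,3.8],[-1.8,0,-8,0,3.8],[-2.7,0,-10,0,3.8]]'|tail -3;python3 -m handwheel '[[-1.4,0,-2.2,0,3.8],[-3,0,-4.4,0,3.8],[-4.8,0,-6.6,0,3.8],[-6.8,0,-8.8,0,3.8],[-8.8,0,-11,0,3.8]]'|tail -3;python3 -m handwheel '[[-1,0,-2,0,3.8],[-2,0,-3.5,0,3.8],[-2,0,-3.5,0,3.8],[-2,0,-3.5,0,3.8],[-2,0,-3.5,0,3.8]]'|tail -3;python3 st.py
python3 - <<'E'
from h import *
from plant import eyes
W=eyes.grab_frame('scene');T=eyes.grab_frame('top')
a=cv2.resize(W['img'][120:360,100:340],(400,400));b=cv2.resize(T['img'][180:380,130:330],(400,400))
cv2.imwrite('pics/st4.png',np.hstack([a,b]))
E
```

```text
ft_force: [0.6, 0.2, -0.3]
width: 0.0381
finger_force: 0.0
ft_force: [0.0, 0.1, -0.1]
width: 0.0378
finger_force: 0.0
ft_force: [0.5, 0.6, -0.4]
width: 0.0378
finger_force: 0.0
t 21.45 [0.4637 0.2771 0.2608] psi 170.09948426428835 zz [ 0.0332  0.0153 -0.9993] q [ 0.541   0.2276  0.058   1.3649 -0.004   0.7134] F [ 0.5011  0.5653 -0.4106] w 0.037834959523839605 ff 0.0
```

View pics/st4.png

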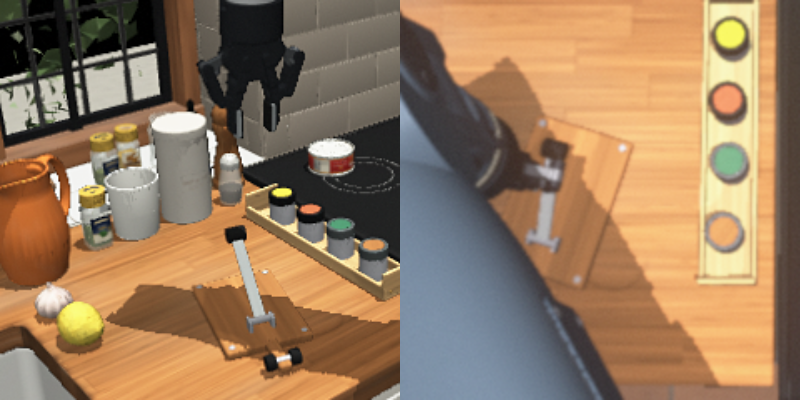

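The knobs slipped out of the grip and the panel is still flat with its leg up, seen at (260,310). Going back above the knobs for a close look.

```bash
python3 -m handwheel '[[3,0,0,0,6.5],[7,0,1,0,6.5],[11,0,5,0,6.5],[12.5,0,9,0,6.5],[12.5,0,13,0,6.5]]'|tail -3;python3 -m handwheel '[[0,0,3,0,6.5],[0,0,5,0,6.5],[0,0,5,0,6.5],[0,0,5,0,6.5]]'|tail -3;python3 st.py .3413 .3057 .0135
python3 - <<'E'
from h import *
from plant import eyes,sensors
W=eyes.grab_frame('wrist');cv2.imwrite('pics/w5.png',W['img'])
s=sensors.get_state();r=R.from_quat(s['ee_rot']).as_matrix()
print(proj(W,[(.3413,.3057,.0115),(.4743,.2825,.0075),s['position'],s['position']+r[:,2]*.03,s['position']+r[:,2]*.06]))
E
```

```text
ft_force: [0.2, -0.7, 0.0]
width: 0.0651
finger_force: 0.0
ft_force: [0.1, -0.2, 0.2]
width: 0.0647
finger_force: 0.0
t 22.45 [0.3474 0.3017 0.0781] psi 170.10391990795029 zz [ 0.0339  0.0155 -0.9993] q [ 0.7223  0.2086 -0.464   0.8625 -0.0108  0.8945] F [ 0.1394 -0.1922  0.1601] w 0.06470459652200483 ff 0.0
[0.8714 0.156  6.442 ]
[[324.50888783 237.91816615]
 [323.27285727 406.8578054 ]
 [323.89188853 305.12861177]
 [323.34382532 277.17021821]
 [322.93682884 256.41332554]]
```

View pics/w5.png

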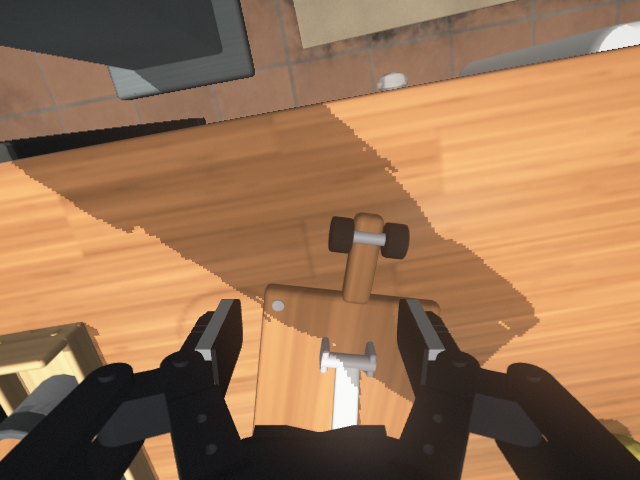

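Wrist view: knobs now centred at (369,238), with outer faces at (331,234) and (409,241). The panel got twisted, so I'm re-measuring.

```bash
python3 - <<'E'
from h import *
from plant import eyes
np.set_printoptions(precision=4,suppress=True)
W=eyes.grab_frame('wrist')
a,b,c=[atz(W,p,.0135) for p in((331,234),(409,241),(369.5,238))];h1,h2=[atz(W,p,.0195) for p in((326,357),(371,360))]
d=a-b;print(a,b,c,np.linalg.norm(d),np.degrees(np.arctan2(d[1],d[0])),h1,h2)
d=h1-h2;print(np.degrees(np.arctan2(d[1],d[0])), (c-(h1+h2)/2), np.degrees(np.arctan2(*((h1+h2)/2-c)[[1,0]])))
E
python3 st.py
```

```text
[0.3397 0.3105 0.0135] [0.3526 0.3565 0.0135] [0.3464 0.333  0.0135] 0.0478205035966339 -105.69439540986714 [0.4225 0.2934 0.0195] [0.4306 0.3226 0.0195]
-105.39806288409558 [-0.0802  0.0251 -0.006 ] -17.36434365316856
t 22.55 [0.3483 0.3023 0.0791] psi 170.08626544509528 zz [ 0.0358  0.0171 -0.9992] q [ 0.7221  0.2075 -0.4627  0.8624 -0.0108  0.8945] F [ 0.231  -0.1293  0.2347] w 0.06502990650457291 ff 0.0
```

```bash
python3 st.py .346 .333 .05; python3 -m handwheel '[[0.7,-2.9,0,6,6.5],[0.7,-2.9,0,6,6.5],[0.7,-2.9,0,6,6.5],[0.7,-2.9,0,6,6.5]]'>/dev/null
python3 - <<'E'
from h import *
from plant import eyes,sensors,spotter
np.set_printoptions(precision=4,suppress=True)
W=eyes.grab_frame('wrist');s=sensors.get_state();print(rel(s,(.346,.333,.009)),s['position'])
g=cv2.cvtColor(W['img'],cv2.COLOR_BGR2HSV);m=((g[...,2]<70)&(g[...,1]<120)).astype(np.uint8);m[290:]=0;m[:150]=0
n,l,st,c=cv2.connectedComponentsWithStats(m);print([(st[i],c[i]) for i in range(1,n) if st[i,4]>150]);print(proj(W,[(.346,.333,.0135)]))
cv2.imwrite('pics/w6.png',W['img'])
E
```

```text
t 22.55 [0.3483 0.3023 0.0791] psi 170.08626544509528 zz [ 0.0358  0.0171 -0.9992] q [ 0.7221  0.2075 -0.4627  0.8624 -0.0108  0.8945] F [ 0.231  -0.1293  0.2347] w 0.06502990650457291 ff 0.0
[0.8471 2.9226 2.9475]
[0.892  5.6279 7.0041] [0.3367 0.2752 0.0778]
[(array([  31,  150,  175,   47, 2796], dtype=int32), array([107.0901, 169.3019])), (array([375, 219,  23,  35, 661], dtype=int32), array([386.1014, 237.0711]))]
[[414.7127 237.7928]]
```

```bash
python3 -m handwheel '[[0.9,3,0,0,6.5],[0.9,5.6,0,0,6.5],[0.9,5.6,0,0,6.5],[0.9,5.6,0,0,6.5]]'>/dev/null
python3 - <<'E'
from h import *
from plant import eyes,sensors,spotter
np.set_printoptions(precision=4,suppress=True)
W=eyes.grab_frame('wrist');s=sensors.get_state();print(rel(s,(.346,.333,.009)),s['position'])
r=R.from_quat(s['ee_rot']).as_matrix()
g=cv2.cvtColor(W['img'],cv2.COLOR_BGR2HSV);m=((g[...,2]<70)&(g[...,1]<120)).astype(np.uint8);m[290:]=0;m[:150]=0
n,l,st,c=cv2.connectedComponentsWithStats(m);print([(st[i],c[i]) for i in range(1,n) if st[i,4]>150]);print(proj(W,[(.346,.333,.0135),s['position']+r[:,2]*.066]))
cv2.imwrite('pics/w6.png',W['img'])
E
```

```text
[-0.0962  0.1882  6.9055] [0.3422 0.3304 0.0779]
[(array([   0,  150,  176,   54, 2556], dtype=int32), array([ 71.9491, 173.4214])), (array([283, 235,  21,  35, 699], dtype=int32), array([293.0629, 252.5021])), (array([337, 236,  22,  35, 703], dtype=int32), array([347.5775, 253.1351]))]
[[323.7178 253.7564]
 [320.4593 251.2564]]
```

View pics/w6.png

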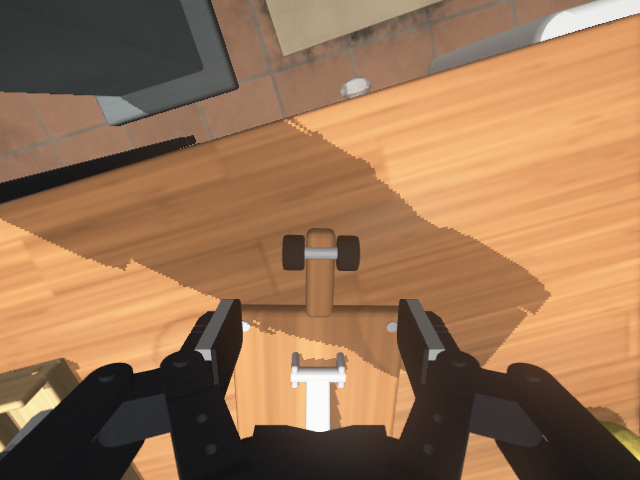

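Knobs are centred at (320,253), which matches the tool axis. Going down a bit deeper than last time.

```bash
python3 -m handwheel '[[0,0,2.5,0,6.5],[0,0,5,0,6.5],[0,0,6.4,0,6.5],[0,0,6.8,0,6.5],[0,0,6.8,0,6.5]]'|tail -3;python3 st.py
python3 -m handwheel '[[0,0,0,0,5],[0,0,0,0,5],[0,0,0,0,4],[0,0,0,0,2],[0,0,0,0,0]]';python3 -m handwheel '[[0,0,-0.5,0,0],[0,0,-1,0,0],[0,0,-1.5,0,0],[0,0,-1.5,0,0]]';
```

```text
ft_force: [0.3, -0.3, 0.4]
width: 0.0649
finger_force: 0.0
t 23.95 [0.3446 0.331  0.01  ] psi 164.0616915259836 zz [ 0.0336  0.015  -0.9993] q [ 0.7736  0.3192 -0.5226  0.6945 -0.0127  1.0512] F [ 0.2763 -0.3104  0.3698] w 0.06492296328265544 ff 0.0
time_s: 24.45
position: [0.3454, 0.3321, 0.0115]
ee_rot: [0.138, 0.99, 0.011, 0.017]
ft_force: [-2.6, -2.5, 10.9]
width: 0.0427
finger_force: 59.3
time_s: 24.85
position: [0.3446, 0.3318, 0.026]
ee_rot: [0.138, 0.99, 0.011, 0.016]
ft_force: [1.2, -0.4, -3.0]
width: 0.0428
finger_force: 61.2
```

Holding with a 3 N load. Lifting gently.

```bash
python3 -m handwheel '[[0,0,-1.5,0,0],[-0.3,0,-3,0,0],[-0.6,0,-4.5,0,0],[-1,0,-6,0,0],[-1.5,0,-7.5,0,0]]'|tail -3;python3 -m handwheel '[[-0.7,0,-1.5,0,0],[-1.4,0,-3,0,0],[-2.2,0,-4.5,0,0],[-3,0,-6,0,0],[-3.9,0,-7.5,0,0]]'|tail -3; python3 -m handwheel '[[-1,0,-1.5,0,0],[-2,0,-3,0,0],[-3,0,-4.5,0,0],[-4,0,-6,0,0],[-5,0,-7.2,0,0]]'|tail -3;python3 -m handwheel '[[-0.5,0,-1,0,0],[-0.5,0,-1.2,0,0],[-0.5,0,-1.2,0,0],[-0.5,0,-1.2,0,0],[-0.5,0,-1.2,0,0]]'|tail -3;python3 st.py
python3 - <<'E'
from h import *
from plant import eyes
W=eyes.grab_frame('scene');T=eyes.grab_frame('top')
a=cv2.resize(W['img'][120:360,100:340],(400,400));b=cv2.resize(T['img'][180:380,130:330],(400,400))
cv2.imwrite('pics/st5.png',np.hstack([a,b]))
E
```

```text
ft_force: [1.3, -0.5, -3.6]
width: 0.0427
finger_force: 61.5
ft_force: [1.1, 0.6, -5.2]
width: 0.0425
finger_force: 61.4
ft_force: [-2.3, 1.4, -6.1]
width: 0.0427
finger_force: 61.9
ft_force: [2.1, -0.1, -5.6]
width: 0.0425
finger_force: 61.9
t 26.85 [0.4409 0.2978 0.2618] psi 164.0940821518633 zz [ 0.0344  0.0155 -0.9993] q [ 0.598   0.2125  0.0405  1.3617 -0.0066  0.8751] F [ 2.059  -0.0779 -5.5579] w 0.042549298631743844 ff 61.93192005157471
```

View pics/st5.png

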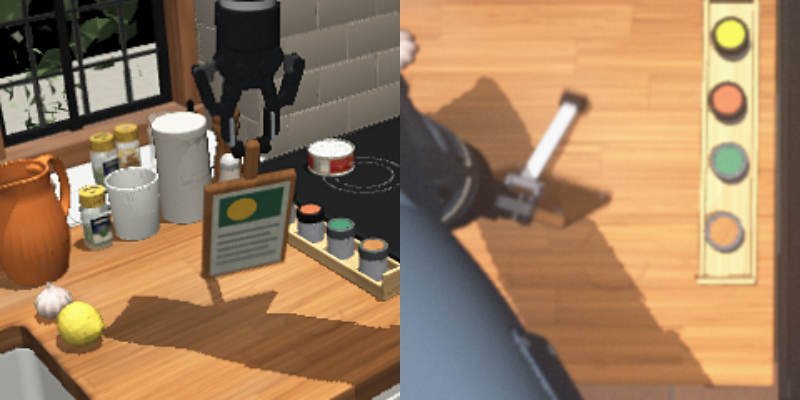

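Panel hangs freely, facing the robot, with its leg behind. Next I yaw and shift it.

```bash
python3 -m handwheel '[[0,0,0,-4,0],[0,0,0,-9,0],[0,0,0,-14,0],[0,0,0,-19,0],[0,0,0,-24,0]]'|tail -3;python3 -m handwheel '[[0,0,0,-4,0],[0,0,0,-7,0],[0,0,0,-7,0],[0,0,0,-7,0],[0,0,0,-7,0]]'|tail -3;python3 -m handwheel '[[0,-1.2,0,0,0],[0.2,-2.5,0,0,0],[0.4,-3.8,0,0,0],[0.6,-5,0,0,0],[0.6,-5.8,0,0,0]]'|tail -3;python3 -m handwheel '[[0,0,0,0,0],[0,0,0.5,0,0],[0,0,1,0,0],[0,0,1.5,0,0],[0,0,2,0,0]]'|tail -3; python3 -m handwheel '[[0,0,0,0,0],[0,0,0.4,0,0],[0,0,0.8,0,0],[0,0,1.2,0,0],[0,0,1.2,0,0]]'|tail -3;python3 st.py .45 .24 .2185
```

```text
ft_force: [0.4, 0.4, -6.3]
width: 0.0428
finger_force: 61.8
ft_force: [-1.1, -1.0, -6.0]
width: 0.0426
finger_force: 61.9
ft_force: [2.0, 0.3, -6.3]
width: 0.0426
finger_force: 61.9
ft_force: [-0.4, 0.4, -6.4]
width: 0.0426
finger_force: 62.0
ft_force: [-0.8, -0.6, -7.0]
width: 0.0422
finger_force: 62.0
t 29.45 [0.4511 0.2406 0.2289] psi -164.9035204599943 zz [ 0.0332  0.0154 -0.9993] q [ 0.4914  0.1858 -0.0777  1.2708 -0.0021  0.2277] F [-0.8061 -0.5513 -7.014 ] w 0.042216345509624706 ff 62.01433539390564
[ 0.1567 -0.041   1.0346]
```

```bash
for i in 1 2 3 4; do python3 -m handwheel '[[0,0,0.2,0,0],[0,0,0.4,0,0],[0,0,0.4,0,0],[0,0,0.4,0,0]]'|grep -E "position|ft_f";done
```

```text
position: [0.4518, 0.241, 0.2257]
ft_force: [0.6, 0.8, -7.6]
position: [0.4516, 0.2409, 0.2215]
ft_force: [-0.8, -0.2, -6.4]
position: [0.452, 0.2411, 0.2177]
ft_force: [-0.5, -0.2, -6.1]
position: [0.4548, 0.2417, 0.2165]
ft_force: [3.1, -2.7, 12.7]
```

```bash
python3 -m handwheel '[[0,0,-0.2,0,0],[-0.7,0,-0.15,0,0],[-1.4,0,-0.1,0,0],[-2.1,0,-0.1,0,0],[-2.8,0,-0.05,0,0]]'|grep -E "position|ft_f"; python3 -m handwheel '[[-0.6,0,0.05,0,0],[-1.2,0,0.2,0,0],[-1.8,0,0.4,0,0],[-2.4,0,0.6,0,0],[-2.4,0,0.6,0,0]]'|grep -E "position|ft_f"
python3 - <<'E'
from h import *
from plant import eyes
W=eyes.grab_frame('scene');T=eyes.grab_frame('top')
a=cv2.resize(W['img'][120:360,100:340],(400,400));b=cv2.resize(T['img'][180:380,130:330],(400,400))
cv2.imwrite('pics/st6.png',np.hstack([a,b]))
E
```

```text
position: [0.4794, 0.2486, 0.2144]
ft_force: [-2.2, 0.3, -5.2]
position: [0.5032, 0.2549, 0.2098]
ft_force: [-0.0, -0.5, -4.7]
```

View pics/st6.png

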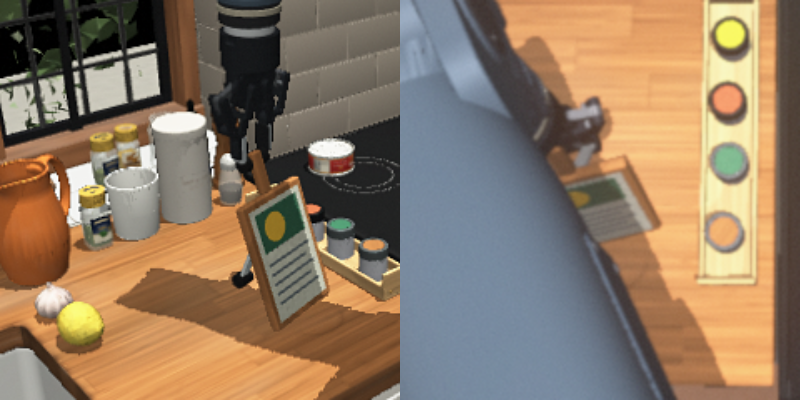

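The panel is leaning and its foot, at (240,280), is nearly down. Continuing in small steps.

```bash
for i in 1 2 3; do python3 -m handwheel '[[-0.3,0,0.1,0,0],[-0.7,0,0.3,0,0],[-0.7,0,0.3,0,0]]'|grep -E "position|ft_f";done
```

```text
position: [0.51, 0.2568, 0.2075]
ft_force: [0.9, -0.6, -1.8]
position: [0.517, 0.2587, 0.2048]
ft_force: [0.8, -0.5, -0.5]
position: [0.5244, 0.2611, 0.2043]
ft_force: [-2.4, -1.7, 15.1]
```

```bash
python3 -m handwheel '[[0.3,0,-0.25,0,0],[0.3,0,-0.25,0,0],[0.3,0,-0.25,0,0]]'|grep -E "position|ft_f"; python3 -m handwheel '[[0,0,0,0,5],[0,0,0,0,6],[0,0,0,0,6.5],[0,0,0,0,6.5]]'|grep -E "position|ft_f|wid";python3 -m handwheel '[[0,0,-1,0,6.5],[0,0,-3,0,6.5],[0,0,-6,0,6.5],[0,0,-9,0,6.5],[0,0,-9,0,6.5]]'|grep -E "position|ft_f|wid"
python3 - <<'E'
from h import *
from plant import eyes
W=eyes.grab_frame('scene');T=eyes.grab_frame('top')
a=cv2.resize(W['img'][120:360,100:340],(400,400));b=cv2.resize(T['img'][180:380,130:330],(400,400))
cv2.imwrite('pics/st7.png',np.hstack([a,b]))
E
python3 st.py
```

```text
position: [0.5206, 0.2597, 0.2046]
ft_force: [2.8, -1.7, 1.4]
position: [0.5199, 0.2596, 0.2041]
ft_force: [-0.4, -0.6, 0.2]
width: 0.0651
position: [0.5182, 0.2587, 0.2991]
ft_force: [0.1, 1.0, -0.2]
width: 0.0649
t 34.35 [0.5172 0.2583 0.2953] psi -164.90338022637005 zz [ 0.0362  0.0169 -0.9992] q [ 0.4637  0.289   0.229   1.4708 -0.0011  0.2   ] F [-0.0069  0.4586 -0.6768] w 0.06537526150550416 ff 0.0
```

View pics/st7.png

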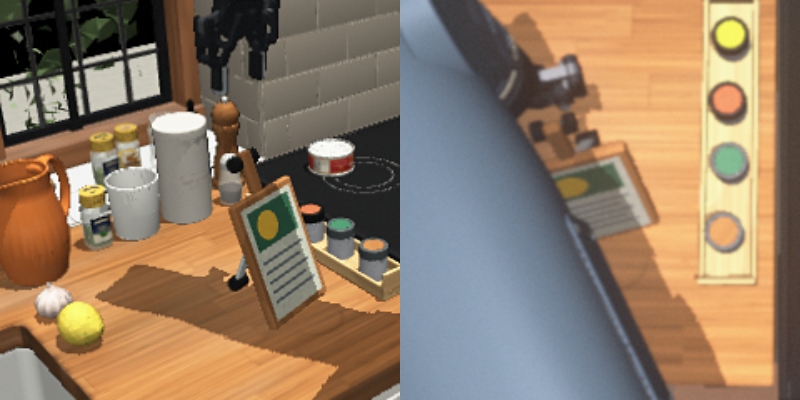

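The panel stands on its leg, clear of the rack. Now the rack nudges: go above row_4 at ψ=180.

```bash
python3 -m handwheel '[[0,0,0,7.6,6.5],[0,0,0,15,6.5],[0,0,0,15.1,6.5],[0,0,0,15.1,6.5]]'|grep -E "position";python3 -m handwheel '[[2,-4,0,0,6.5],[4,-8,0,0,6.5],[6,-12,0,0,6.5],[8,-16,0,0,6.5],[8,-16,0,0,6.5]]'|grep -E "position";python3 -m handwheel '[[0,0,4,0,6.5],[0,0,8,0,6.5],[0,0,12,0,6.5],[0,0,15,0,6.5],[0,0,15,0,6.5]]'|grep -E "position";python3 -m handwheel '[[0,0,0,0,6.5],[0,0,0,0,6.5]]'>/dev/null;python3 st.py .434 .0955 .037
python3 - <<'E'
from h import *
from plant import eyes,sensors,spotter
np.set_printoptions(precision=4,suppress=True)
W=eyes.grab_frame('wrist');T=eyes.grab_frame('top');cv2.imwrite('pics/w8.png',W['img']);cv2.imwrite('pics/t8.png',T['img'])
for t in('row_1','tin_1','panel'):
  for f,n in((W,'w'),(T,'t')):
    print(t,n,[(round(d['score'],2),[round(v) for v in d['bbox']]) for d in spotter.spot_in(f,t)])
print(proj(W,[(.434,.0966,.048),(.513,.0922,.048),(.385,.0945,.03)]))
E
```

```text
position: [0.5167, 0.2579, 0.2936]
position: [0.4343, 0.0948, 0.2891]
position: [0.4398, 0.1003, 0.1356]
t 35.95 [0.4434 0.1009 0.1407] psi -179.95041776196211 zz [ 0.0368  0.0166 -0.9992] q [ 0.2183  0.1384 -0.3719  1.0209  0.0082  0.2173] F [0.0888 0.1815 0.4014] w 0.06490502727665867 ff 0.0
[ 1.3196 -0.7147 10.3131]
row_1 w [(0.85, [288, 419, 334, 432]), (0.83, [283, 178, 346, 254]), (0.79, [274, 274, 335, 352]), (0.76, [287, 345, 341, 422])]
row_1 t [(0.56, [287, 187, 304, 211]), (0.51, [300, 225, 304, 240]), (0.35, [378, 275, 397, 296])]
tin_1 w [(0.91, [0, 210, 74, 288]), (0.86, [0, 393, 18, 440])]
tin_1 t [(0.89, [417, 197, 437, 218]), (0.87, [426, 230, 450, 253]), (0.8, [376, 277, 398, 298]), (0.49, [185, 239, 221, 305])]
panel w [(0.89, [407, 184, 638, 459]), (0.44, [282, 176, 344, 253])]
panel t [(0.93, [186, 238, 216, 303])]
[[313.1911 220.5559]
 [307.691  321.7981]
 [309.7809 142.6564]]
```

View pics/w8.png

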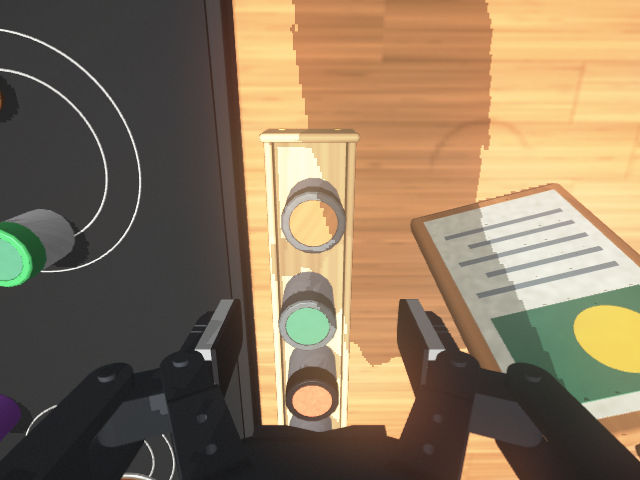

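Row_4's lid is at (313,222), as predicted. Gripping it and sliding it 25 mm towards the robot.

```bash
python3 -m handwheel '[[0.9,-0.7,4,0,6.5],[1.3,-0.7,8,0,6.5],[1.3,-0.7,10.2,0,6.5],[1.3,-0.7,10.2,0,6.5],[1.3,-0.7,10.2,0,6.5]]'|grep -E "position|ft_";python3 -m handwheel '[[0,0,0,0,4],[0,0,0,0,2],[0,0,0,0,0],[0,0,0,0,0],[0,0,0,0,0]]'|tail -3;python3 st.py .409 .0945 .037
```

```text
position: [0.4329, 0.0952, 0.037]
ft_force: [0.3, 0.6, 0.1]
ft_force: [-2.1, 0.4, 9.0]
width: 0.0412
finger_force: 59.3
t 37.35 [0.4342 0.0955 0.0384] psi 179.98533224133465 zz [ 0.038   0.0167 -0.9991] q [ 0.2106  0.2294 -0.5627  0.738   0.0084  0.2107] F [-2.0622  0.3523  8.9687] w 0.04119375938170755 ff 59.31742072105408
[ 2.5225 -0.0981  0.0429]
```

```bash
python3 -m handwheel '[[0,0,-0.1,0,0],[0.6,0,-0.15,0,0],[1.2,0,-0.15,0,0],[1.8,0,-0.18,0,0],[2.4,-0.1,-0.2,0,0]]'|grep -E "position|ft_";python3 -m handwheel '[[0,0,0,0,0],[0,0,0,0,3],[0,0,0,0,6.5],[0,0,0,0,6.5]]'|grep -E "position|ft_";python3 -m handwheel '[[0,0,-3,0,6.5],[0,0,-6,0,6.5],[0,0,-10,0,6.5],[-4,0,-10,0,6.5],[-9,0,-10,0,6.5]]'|grep -E "position|ft_";python3 -m handwheel '[[-5,0,0,0,6.5],[-10,0,0,0,6.5],[-14,0,0,0,6.5],[-14,0,0,0,6.5],[-14,0,0,0,6.5]]'|grep -E "position|ft_";python3 st.py .66 .0945 .037
python3 - <<'E'
from h import *
from plant import eyes,sensors,spotter
np.set_printoptions(precision=4,suppress=True)
W=eyes.grab_frame('wrist')
for t in('row_1','salt_shaker'): print(t,[(round(d['score'],2),[round(v) for v in d['bbox']]) for d in spotter.spot_in(W,t)])
print(proj(W,[(.66,.0937,.048),(.582,.0959,.048),(.715,.0945,.03)]))
cv2.imwrite('pics/w9.png',W['img'])
E
```

```text
position: [0.4101, 0.0947, 0.0388]
ft_force: [7.0, 2.4, 14.0]
position: [0.4078, 0.094, 0.0375]
ft_force: [-0.4, 0.0, 0.0]
position: [0.4953, 0.0926, 0.1425]
ft_force: [0.8, 0.8, 0.1]
position: [0.6348, 0.0923, 0.1439]
ft_force: [-0.4, 0.1, -0.3]
t 39.25 [0.6348 0.0923 0.1439] psi 179.9678708195874 zz [ 0.0316  0.0156 -0.9994] q [0.139  0.4466 0.0826 1.1733 0.0111 0.1395] F [-0.434   0.064  -0.2793] w 0.06511015003558265 ff 0.0
[-2.1842  0.0576 10.771 ]
row_1 [(0.95, [289, 221, 351, 300]), (0.88, [276, 0, 357, 81]), (0.78, [289, 122, 360, 196]), (0.25, [527, 24, 638, 116])]
salt_shaker [(0.59, [315, 350, 369, 435])]
[[321.6918 266.3257]
 [325.4403 154.9522]
 [322.053  319.2102]]
```

View pics/w9.png

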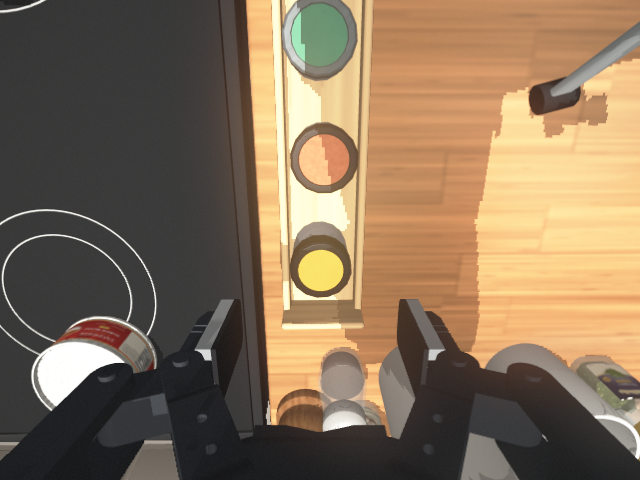

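Row_1's lid is at (321,268), as predicted. The shaker is at (343,385), behind the rack. Checking the end wall and shaker clearance.

```bash
python3 - <<'E'
from h import *
from plant import eyes
np.set_printoptions(precision=4,suppress=True)
W=eyes.grab_frame('wrist')
print(proj(W,[(.715,.0945,0),(.715,.0945,.0375),(.721,.0945,.0375)]),atz(W,(322,301),0),atz(W,(322,325),.0375),atz(W,(348,415),.0835),atz(W,(321,268),.0475))
E
```

```text
[[320.9707 300.3947]
 [321.8601 324.153 ]
 [321.8354 330.5941]] [0.7156 0.0954 0.    ] [0.7158 0.0946 0.0375] [0.7614 0.1125 0.0835] [0.6614 0.0935 0.0475]
```

```bash
python3 -m handwheel '[[-2.2,0.1,3,0,6.5],[-2.3,0.1,7,0,6.5],[-2.4,0.1,10.6,0,6.5],[-2.4,0.1,10.6,0,6.5],[-2.4,0.1,10.6,0,6.5]]'|grep -E "position|ft_";python3 -m handwheel '[[0,0,0,0,4],[0,0,0,0,2],[0,0,0,0,0],[0,0,0,0,0],[0,0,0,0,0]]'|tail -3;python3 st.py .686 .0945 .037;python3 -m handwheel '[[0,0,-0.1,0,0],[-0.6,0,-0.1,0,0],[-1.2,0,-0.08,0,0],[-1.8,0,-0.06,0,0],[-2.4,0,-0.05,0,0]]'|grep -E "position|ft_";python3 -m handwheel '[[0,0,0,0,0],[0,0,0,0,3],[0,0,0,0,6.5],[0,0,0,0,6.5]]'|grep -E "position|ft_";python3 -m handwheel '[[0,0,-3,0,6.5],[0,0,-6,0,6.5],[0,0,-10,0,6.5],[0,0,-14,0,6.5],[0,0,-14,0,6.5]]'|grep -E "position|ft_"
```

```text
position: [0.6621, 0.0953, 0.0413]
ft_force: [0.0, -0.5, 0.6]
ft_force: [-0.8, -2.8, 8.3]
width: 0.0392
finger_force: 59.3
t 40.45 [0.6643 0.0951 0.0438] psi 179.9733630045688 zz [ 0.0394  0.0163 -0.9991] q [0.1372 0.5571 0.0022 0.9746 0.0108 0.1376] F [-0.7954 -2.7686  8.3013] w 0.03922058536741515 ff 59.265865087509155
[-2.1366 -0.0754  0.7684]
position: [0.6953, 0.0939, 0.0523]
ft_force: [4.3, -8.7, 34.9]
position: [0.6902, 0.0951, 0.0468]
ft_force: [-0.2, -0.6, 1.9]
position: [0.6847, 0.0932, 0.1902]
ft_force: [1.0, 1.0, 1.0]
```

```bash
python3 -m handwheel '[[5,0,0,0,6.5],[5,0,0,0,6.5],[5,0,0,0,6.5]]'|grep -E "position|ft_"; python3 - <<'E'
from h import *
from plant import eyes,sensors,spotter
np.set_printoptions(precision=4,suppress=True)
W=eyes.grab_frame('wrist')
for d in spotter.spot_in(W,'row_1'): 
    b=d['bbox'];print(round(d['score'],2),[round(v) for v in b])
g=W['img'];cv2.imwrite('pics/w10.png',g[:, 150:500])
S=eyes.grab_frame('scene');cv2.imwrite('pics/w10.png',np.hstack([g[:,200:460],cv2.resize(S['img'][200:320,220:370],(450,360))[:,:].copy() if 0 else cv2.copyMakeBorder(cv2.resize(S['img'][200:320,220:370],(500,400)),0,80,0,0,cv2.BORDER_CONSTANT)]))
E
```

```text
position: [0.6308, 0.0929, 0.1811]
ft_force: [0.2, 0.7, 1.4]
0.96 [281, 15, 351, 88]
0.89 [294, 128, 352, 186]
0.69 [292, 216, 346, 284]
0.4 [319, 329, 361, 414]
```

View pics/w10.png

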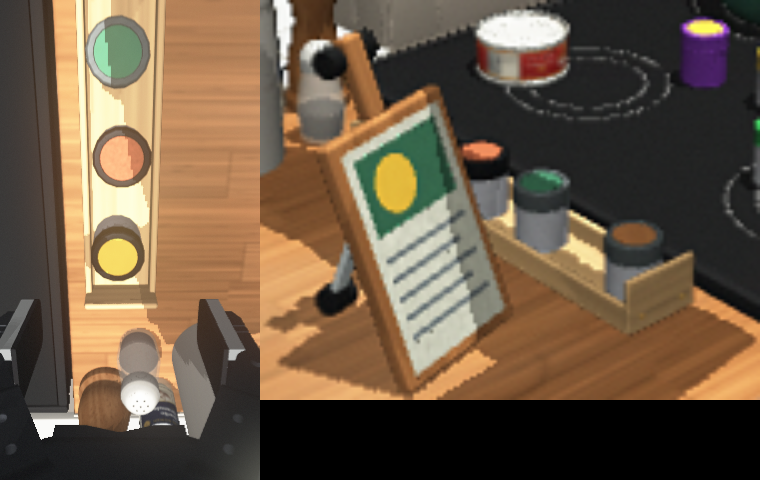

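Row_1 was not moved enough: the grip was too high and slipped off. Measuring numerically, since my picture viewing budget is used up.

```bash
cat > m.py <<'E'
from h import *
from plant import eyes,sensors
np.set_printoptions(precision=4,suppress=True)
W=eyes.grab_frame('wrist')
g=cv2.cvtColor(W['img'],cv2.COLOR_BGR2HSV)
C={'yel':(22,35),'org':(5,17),'grn':(60,92)}
for k,(lo,hi) in C.items():
    m=((g[...,0]>=lo)&(g[...,0]<=hi)&(g[...,1]>90)&(g[...,2]>60)).astype(np.uint8)
    m=cv2.morphologyEx(m,cv2.MORPH_OPEN,np.ones((5,5)))
    n,l,st,c=cv2.connectedComponentsWithStats(m)
    for i in range(1,n):
        w,h=st[i,2],st[i,3]
        if 25<w<95 and .75<w/h<1.33 and st[i,4]>.6*w*h: print(k,c[i],(w,h),'at z.0475',atz(W,c[i],.0475))
s=sensors.get_state();print(s['position'])
E
python3 m.py; python3 st.py .661 .0945 .036
```

```text
yel [317.0607 252.5027] (np.int32(39), np.int32(36)) at z.0475 [0.6645 0.0917 0.0475]
yel [624.7564 418.2796] (np.int32(32), np.int32(37)) at z.0475 [0.8455 0.3988 0.0475]
[0.6333 0.0931 0.181 ]
t 42.35 [0.6333 0.0931 0.181 ] psi 179.98496218873052 zz [ 0.037   0.0163 -0.9992] q [0.1406 0.4233 0.141  1.2495 0.011  0.1408] F [-0.6885  0.8149 -0.5612] w 0.06526138921737841 ff 0.0
[-2.2273 -0.0949 14.5899]
```

```bash
python3 -m handwheel '[[-2.4,-0.1,4,0,6.5],[-2.6,-0.1,8,0,6.5],[-2.7,-0.1,12,0,6.5],[-2.7,-0.1,12,0,6.5],[-2.7,-0.1,12,0,6.5]]'>/dev/null;python3 -m handwheel '[[0,0,0,0,6.5]]'>/dev/null;python3 st.py .666 .093 .035
```

```text
t 42.95 [0.6648 0.094  0.0635] psi 179.98283009192457 zz [ 0.0381  0.0164 -0.9991] q [0.1354 0.5427 0.0314 1.0195 0.0112 0.1356] F [-0.4511 -0.0901  0.5677] w 0.06511861545605359 ff 0.0
[-0.0153 -0.1512  2.8555]
```

```bash
python3 -m handwheel '[[0,-0.1,1.4,0,6.5],[0,-0.1,2.8,0,6.5],[0,-0.1,2.8,0,6.5],[0,-0.1,2.8,0,6.5]]'|grep -E "posit|ft_";python3 -m handwheel '[[0,0,0,0,4.6],[0,0,0,0,3.5],[0,0,0,0,2],[0,0,0,0,2],[0,0,0,0,2]]'|tail -3;python3 st.py
```

```text
position: [0.6635, 0.0932, 0.0325]
ft_force: [0.3, 0.3, 0.6]
ft_force: [0.0, -0.5, 6.6]
width: 0.0412
finger_force: 61.1
t 43.85 [0.6646 0.0934 0.0339] psi 179.98974850934258 zz [ 0.0361  0.0162 -0.9992] q [ 0.1344  0.5678 -0.0064  0.9587  0.0113  0.1345] F [ 0.0389 -0.4705  6.5732] w 0.04116497649165393 ff 61.06977581977844
```

```bash
python3 -m handwheel '[[0,0,-0.15,0,2],[-0.5,0,-0.15,0,2],[-1,0,-0.12,0,2],[-1.5,0,-0.1,0,2],[-2.1,0.1,-0.1,0,2]]'|grep -E "position|ft_|wid";python3 -m handwheel '[[0,0,0.05,0,2],[0,0,0.1,0,2],[0,0,0.1,0,3],[0,0,0.1,0,6.5],[0,0,0.1,0,6.5]]'|grep -E "position|ft_|wid";python3 -m handwheel '[[0,0,-3,0,6.5],[0,0,-6,0,6.5],[0,0,-10,0,6.5],[4,0,-14,0,6.5],[5,0,-14,0,6.5]]'|grep -E "position|ft_";python3 -m handwheel '[[0,0,0,0,6.5],[0,0,0,0,6.5]]'|grep -E "position|ft_";python3 m.py
```

```text
position: [0.6853, 0.0941, 0.0344]
ft_force: [-0.6, 0.1, -1.0]
width: 0.0414
position: [0.6846, 0.0943, 0.0336]
ft_force: [0.3, -0.0, -0.4]
width: 0.0645
position: [0.63, 0.0922, 0.1765]
ft_force: [-0.3, -0.0, -0.7]
position: [0.6302, 0.0921, 0.1718]
ft_force: [0.1, 0.5, -0.4]
yel [319.3237 285.4789] (np.int32(40), np.int32(36)) at z.0475 [0.6859 0.0923 0.0475]
org [328.5476 158.1736] (np.int32(58), np.int32(58)) at z.0475 [0.5839 0.0989 0.0475]
[0.6304 0.092  0.1712]
```

Row spacing is good: row_2 at about 0.583 and row_1 at about 0.687. Next, above the green tin with a fresh look.

```bash
python3 -m handwheel '[[3.4,-4,0,0,6.5],[6.8,-8,0,0,6.5],[10.2,-12,0,0,6.5],[13.6,-16,0,0,6.5],[17.2,-20.5,0,0,6.5]]'>/dev/null;python3 -m handwheel '[[0,0,3,0,6.5],[0,0,3,0,6.5],[0,0,3,0,6.5]]'>/dev/null;python3 st.py .4585 -.117 .034; python3 m.py
python3 - <<'E'
from h import *
from plant import eyes,spotter
T=eyes.grab_frame('top')
for d in spotter.spot_in(T,'tin_1'):
    b=d['bbox'];print(round(d['score'],2),atz(T,((b[0]+b[2])/2,(b[1]+b[3])/2),.04), T['img'][int((b[1]+b[3])/2),int((b[0]+b[2])/2)])
E
```

```text
t 46.4 [ 0.4706 -0.0986  0.1328] psi 179.97900300725013 zz [ 0.0325  0.0166 -0.9993] q [-0.2216  0.1958 -0.3212  1.0258  0.0233 -0.2212] F [ 0.7859 -0.225  -0.2097] w 0.06525533289984083 ff 0.0
[ 1.5293 -2.0033  9.7996]
yel [146.9815 344.037 ] (np.int32(67), np.int32(55)) at z.0475 [ 0.5527 -0.2252  0.0475]
org [484.6109 461.3559] (np.int32(57), np.int32(47)) at z.0475 [0.6755 0.0431 0.0475]
grn [291.2084 220.4424] (np.int32(69), np.int32(69)) at z.0475 [ 0.4584 -0.1172  0.0475]
[ 0.4713 -0.0984  0.1334]
```

```bash
python3 -m handwheel '[[1,-2,2,0,6.5],[1.5,-2,5,0,6.5],[1.5,-2,8,0,6.5],[1.5,-2,8,0,6.5],[1.5,-2,8,0,6.5]]'>/dev/null;python3 st.py .4585 -.117 .034
```

```text
t 47.05 [ 0.4588 -0.117   0.0532] psi -179.94871065617278 zz [ 0.0341  0.0161 -0.9993] q [-0.2658  0.2619 -0.4666  0.8136  0.0245 -0.2666] F [1.1506 0.0696 0.047 ] w 0.06547584920429678 ff 0.0
[ 0.0921 -0.0317  1.9133]
```

```bash
python3 -m handwheel '[[0,0,1,0,6.5],[0.1,0,1.9,0,6.5],[0.1,0,1.9,0,6.5],[0.1,0,1.9,0,6.5]]'|grep -E "posit|ft_";python3 -m handwheel '[[0,0,0,0,4.6],[0,0,0,0,3.5],[0,0,0,0,2],[0,0,0,0,2],[0,0,0,0,2]]'|tail -3;python3 -m handwheel '[[0,0,-1,0,2],[0,0,-3,0,2],[0,0,-6,0,2],[0,0,-10,0,2],[0,0,-10,0,2]]'|tail -3;python3 -m handwheel '[[0,4,0,0,2],[0,8,0,0,2],[0,12,0,0,2],[0,16,0,0,2],[0,20,0,0,2]]'|tail -3;python3 -m handwheel '[[0,0.8,0,0,2],[0,0.8,0,0,2],[0,0.8,0,0,2]]'|tail -3;python3 st.py .461 .0945 .034;python3 m.py
```

```text
position: [0.4578, -0.117, 0.0335]
ft_force: [-0.5, 1.0, -0.5]
ft_force: [-2.4, 1.2, 5.1]
width: 0.0415
finger_force: 59.7
ft_force: [0.8, -0.3, -1.5]
width: 0.0417
finger_force: 61.1
ft_force: [0.7, 1.4, -0.7]
width: 0.0415
finger_force: 61.2
ft_force: [0.1, -1.4, -2.2]
width: 0.0418
finger_force: 61.3
t 49.25 [0.4541 0.0887 0.1366] psi -179.99913563376424 zz [ 0.0341  0.0155 -0.9993] q [ 0.1869  0.1571 -0.36    1.0173  0.0089  0.1868] F [ 0.1483 -1.4072 -2.1881] w 0.04181524497349277 ff 61.26517653465271
[-0.3371  0.4208 10.2879]
org [332.3259 167.8103] (np.int32(42), np.int32(52)) at z.0475 [0.4086 0.0965 0.0475]
org [327.3516 394.1449] (np.int32(42), np.int32(33)) at z.0475 [0.5881 0.0949 0.0475]
org [615.4987 430.6079] (np.int32(63), np.int32(48)) at z.0475 [0.6307 0.3396 0.0475]
[0.4542 0.0884 0.1366]
```

```bash
python3 -m handwheel '[[-0.3,0.4,3,0,2],[-0.3,0.4,6,0,2],[-0.3,0.4,8,0,2],[-0.3,0.4,8,0,2],[-0.3,0.4,8,0,2]]'|tail -3;python3 st.py .461 .0945 .034
```

```text
ft_force: [-0.3, 0.7, -0.9]
width: 0.0416
finger_force: 61.3
t 49.8 [0.4601 0.0936 0.0572] psi 179.8949840500151 zz [ 0.0339  0.0157 -0.9993] q [ 0.1948  0.2462 -0.4765  0.8118  0.0088  0.1965] F [-0.3111  0.7128 -0.9283] w 0.04155945282980113 ff 61.2637460231781
[-0.0084  0.0569  2.3278]
```

```bash
python3 -m handwheel '[[0,0.1,0.8,0,2],[0,0.1,1.6,0,2],[0,0.1,2,0,2],[0,0.1,2.2,0,2],[0,0.1,2.2,0,2]]'|tail -6;python3 st.py .461 .0945 .034
```

```text
time_s: 50.3
position: [0.4607, 0.0959, 0.0348]
ee_rot: [-0.0, 1.0, 0.008, 0.017]
ft_force: [-0.7, -0.9, -0.8]
width: 0.0416
finger_force: 61.3
t 50.3 [0.4607 0.0959 0.0348] psi 179.99542912597198 zz [ 0.0341  0.0159 -0.9993] q [ 0.1994  0.275  -0.5072  0.7521  0.0088  0.1994] F [-0.7058 -0.8673 -0.7682] w 0.04163056441407534 ff 61.26367807388306
[-0.0274 -0.142   0.0789]
```

```bash
python3 -m handwheel '[[0,0,0.15,0,2],[0,0,0.15,0,2],[0,0,0.15,0,3.5],[0,0,0.15,0,6.5],[0,0,0.15,0,6.5]]'|tail -3;python3 -m handwheel '[[0,0,-2,0,6.5],[0,0,-5,0,6.5],[0,0,-10,0,6.5],[0,0,-12,0,6.5],[0,0,-12,0,6.5]]'|tail -3;python3 m.py;python3 -m handwheel '[[-2,-5,0,0,6.5],[-4,-10,0,0,6.5],[-5,-15,0,0,6.5],[-6,-20,0,0,6.5],[-7,-23,0,0,6.5]]'>/dev/null; python3 -m handwheel '[[-2.2,-4,0,0,6.5],[-2.2,-8,2,0,6.5],[-2.2,-8,2,0,6.5],[-2.2,-8,2,0,6.5]]' >/dev/null;python3 m.py; python3 st.py .557 -.226 .034
```

```text
ft_force: [0.1, 0.4, -0.6]
width: 0.0649
finger_force: 0.0
ft_force: [0.3, 0.4, 0.1]
width: 0.065
finger_force: 0.0
yel [609.3098 294.1056] (np.int32(68), np.int32(59)) at z.0475 [0.5166 0.3227 0.0475]
org [325.2551 153.4205] (np.int32(36), np.int32(47)) at z.0475 [0.4075 0.0984 0.0475]
org [322.0032 363.4849] (np.int32(53), np.int32(50)) at z.0475 [0.5803 0.0968 0.0475]
[0.4577 0.0942 0.1546]
[ 0.5486 -0.2153  0.1302]
t 52.3 [ 0.5486 -0.2153  0.1302] psi 179.94793168618247 zz [ 0.032   0.0173 -0.9993] q [-0.3888  0.3763 -0.0675  1.1039  0.0282 -0.3878] F [0.399  0.0349 0.0036] w 0.06493207486785313 ff 0.0
[-0.5332 -1.24    9.6179]
```

```bash
python3 - <<'E'
from h import *
from plant import eyes,spotter
np.set_printoptions(precision=4,suppress=True)
for n in('wrist','top'):
    T=eyes.grab_frame(n)
    for k in ('tin_2','row_1'):
      for d in spotter.spot_in(T,k):
        b=d['bbox'];c=(b[0]+b[2])/2,(b[1]+b[3])/2;p=T['img'][int(c[1])-3:int(c[1])+4,int(c[0])-3:int(c[0])+4].reshape(-1,3).mean(0)
        print(n,k,round(d['score'],2),np.round(b),atz(T,c,.04),p)
E
```

```text
wrist tin_2 0.85 [298. 301. 353. 381.] [ 0.6329 -0.2106  0.04  ] [181.2653 174.1837 218.8776]
wrist tin_2 0.82 [271. 205. 338. 284.] [ 0.5548 -0.2254  0.04  ] [188.1224 255.     255.    ]
top tin_2 0.88 [418. 197. 435. 219.] [ 0.6369 -0.2083  0.04  ] [ 75.7755 193.4898 230.551 ]
top tin_2 0.56 [280. 273. 301. 296.] [0.4598 0.1005 0.04  ] [148.1429 188.7755 127.3061]
top tin_2 0.51 [284. 178. 303. 201.] [0.6823 0.0975 0.04  ] [100.6735 247.3061 248.3878]
top row_1 0.91 [285. 219. 303. 247.] [0.5777 0.095  0.04  ] [108.102  151.9592 236.3878]
top row_1 0.81 [286. 251. 302. 274.] [0.5095 0.0939 0.04  ] [146.8367 188.1429 129.4286]
top row_1 0.71 [279. 298. 301. 316.] [0.4099 0.1007 0.04  ] [ 89.7959 138.898  196.4694]
top row_1 0.61 [287. 178. 304. 200.] [0.6822 0.0931 0.04  ] [101.1429 248.4286 249.3469]
top row_1 0.61 [216. 241. 231. 257.] [0.5408 0.2565 0.04  ] [ 87.     100.5714 122.3061]
```

```bash
python3 -m handwheel '[[-0.5,-1.2,2,0,6.5],[-0.5,-1.2,5,0,6.5],[-0.6,-1.2,7.5,0,6.5],[-0.6,-1.2,7.5,0,6.5],[-0.6,-1.2,7.5,0,6.5]]'>/dev/null;python3 st.py .557 -.226 .034
```

```text
t 53.1 [ 0.5582 -0.2261  0.0573] psi -179.97612657215717 zz [ 0.0343  0.0161 -0.9993] q [-0.3994  0.4514 -0.1489  0.9452  0.0282 -0.3997] F [-0.2758  0.096  -0.3599] w 0.06492562659804707 ff 0.0
[ 0.1968 -0.0322  2.3202]
```

Then grip, lift, and carry to the place between row_2 and row_1 at x ≈ 0.634.

```bash
python3 -m handwheel '[[0.1,0,1.2,0,6.5],[0.2,0,2.3,0,6.5],[0.2,0,2.3,0,6.5],[0.2,0,2.3,0,6.5]]'|grep -E "posit|ft_";python3 -m handwheel '[[0,0,0,0,4.6],[0,0,0,0,3.5],[0,0,0,0,2],[0,0,0,0,2],[0,0,0,0,2]]'|tail -3;python3 -m handwheel '[[0,0,-1,0,2],[0,0,-3,0,2],[0,0,-6,0,2],[0,0,-10,0,2],[0,0,-12,0,2]]'|tail -3;python3 -m handwheel '[[0,4,0,0,2],[0,8,0,0,2],[-1,12,0,0,2],[-2,16,0,0,2],[-3,20,0,0,2]]'|tail -3;python3 -m handwheel '[[-2,4,0,0,2],[-3.6,8,0,0,2],[-4.6,11.6,0,0,2],[-4.6,11.8,0,0,2],[-4.6,11.8,0,0,2]]'|tail -3;python3 st.py .634 .0945 .034;python3 - <<'E'
from h import *
from plant import eyes,spotter
np.set_printoptions(precision=4,suppress=True)
T=eyes.grab_frame('wrist')
for d in spotter.spot_in(T,'row_1'):
    b=d['bbox'];print(round(d['score'],2),np.round(b),atz(T,((b[0]+b[2])/2,(b[1]+b[3])/2),.04))
E
python3 m.py
```

```text
position: [0.5567, -0.226, 0.0336]
ft_force: [0.3, -0.2, -0.2]
ft_force: [-1.0, -0.0, 5.3]
width: 0.0413
finger_force: 60.2
ft_force: [0.1, -0.6, -1.5]
width: 0.0409
finger_force: 60.9
ft_force: [0.7, -0.3, -1.5]
width: 0.0414
finger_force: 61.1
ft_force: [-0.4, -1.6, -1.6]
width: 0.0417
finger_force: 61.1
t 55.5 [0.6284 0.0908 0.1614] psi -179.89936544019218 zz [ 0.0342  0.0158 -0.9993] q [0.1382 0.425  0.0931 1.2029 0.0109 0.1364] F [-0.4406 -1.6418 -1.6317] w 0.041717794231136765 ff 61.088247299194336
[-0.1221  0.1655 12.7588]
0.93 [296. 129. 359. 195.] [0.5842 0.0965 0.04  ]
0.71 [285.  12. 354.  93.] [0.5141 0.0906 0.04  ]
org [333.917  163.5036] (np.int32(59), np.int32(61)) at z.0475 [0.584  0.0993 0.0475]
[0.6283 0.0888 0.1616]
```

```bash
python3 -m handwheel '[[-0.1,0.2,3,0,2],[-0.1,0.2,6,0,2],[-0.1,0.2,9,0,2],[-0.1,0.2,10.3,0,2],[-0.1,0.2,10.3,0,2]]'|tail -3;python3 -m handwheel '[[0,0,0,0,2],[0,0,0,0,2]]'>/dev/null; python3 st.py .6345 .0945 .034
```

```text
ft_force: [-1.2, -0.1, -1.8]
width: 0.0414
finger_force: 61.1
t 56.35 [0.6343 0.0934 0.0602] psi 179.96370187556087 zz [ 0.0371  0.0163 -0.9992] q [ 0.1409  0.4988 -0.0573  0.9757  0.0109  0.1415] F [ 0.1849  0.3721 -0.9034] w 0.041170630841975794 ff 61.09734892845154
[0.0726 0.0644 2.6251]
```

```bash
python3 -m handwheel '[[0.1,0.1,0.9,0,2],[0.1,0.1,1.8,0,2],[0.1,0.1,2.3,0,2],[0.1,0.1,2.6,0,2],[0.1,0.1,2.6,0,2]]'|tail -6;python3 st.py .6345 .0945 .034
```

```text
time_s: 56.85
position: [0.6329, 0.0951, 0.0341]
ee_rot: [-0.0, 1.0, 0.008, 0.018]
ft_force: [-6.9, -1.1, 17.6]
width: 0.0418
finger_force: 62.9
t 56.85 [0.6329 0.0951 0.0341] psi 179.99806488091548 zz [ 0.0354  0.0161 -0.9992] q [ 0.1439  0.5211 -0.0928  0.9195  0.0109  0.1438] F [-6.864  -1.0618 17.5814] w 0.04177792991396269 ff 62.89702892303467
[-0.1547 -0.0632  0.0115]
```

```bash
python3 -m handwheel '[[0,0,-0.1,0,2],[0,0,-0.1,0,2],[0,0,-0.1,0,3.5],[0,0,-0.1,0,6.5],[0,0,-0.1,0,6.5]]'|tail -3;python3 -m handwheel '[[0,0,-2,0,6.5],[0,0,-5,0,6.5],[0,0,-10,0,6.5],[0,0,-15,0,6.5],[0,0,-15,0,6.5]]'|tail -3;python3 -m handwheel '[[5,-5,0,0,6.5],[8,-10,0,0,6.5],[10,-15,0,0,6.5],[10,-20,0,0,6.5],[10,-24,0,0,6.5]]'|tail -3;python3 -m handwheel '[[5,-5,0,0,6.5],[10,-10,0,0,6.5],[15,-15,0,0,6.5],[15,-20,0,0,6.5],[15,-20,0,0,6.5]]'|tail -3;python3 - <<'E'
from h import *
from plant import eyes,spotter
np.set_printoptions(precision=4,suppress=True)
F={n:eyes.grab_frame(n) for n in('top','scene')}
for n,T in F.items():
    cv2.imwrite(f'pics/end_{n}.png',T['img'])
    for k in ('row_1','panel','leg_foot','knobs','salt_shaker'):
      for d in spotter.spot_in(T,k):
        b=d['bbox'];print(n,k,round(d['score'],2),np.round(b),atz(T,((b[0]+b[2])/2,(b[1]+b[3])/2),.04))
for X in(.41,.461,.512,.583,.634,.687): print(X,*[proj(F[n],[(X,.0945,.0475)])[0] for n in F],*[F[n]['img'][tuple(np.round(proj(F[n],[(X,.0945,.0475)])[0]).astype(int)[::-1])] for n in F])
a=cv2.resize(F['scene']['img'][200:320,200:360],(560,420));b=cv2.resize(F['top']['img'][165:325,270:315],(118,420));cv2.imwrite('pics/end.png',np.hstack([a,b]))
E
python3 st.py
```

```text
ft_force: [-0.1, -0.7, -0.1]
width: 0.0652
finger_force: 0.0
ft_force: [1.0, -0.8, 0.4]
width: 0.065
finger_force: 0.0
ft_force: [1.2, 0.9, -0.4]
width: 0.065
finger_force: 0.0
ft_force: [1.1, -0.3, 0.8]
width: 0.0648
finger_force: 0.0
top row_1 0.85 [283. 294. 305. 317.] [0.4128 0.0927 0.04  ]
top row_1 0.8 [285. 220. 304. 245.] [0.579  0.0939 0.04  ]
top row_1 0.56 [287. 178. 305. 202.] [0.6792 0.0917 0.04  ]
top row_1 0.52 [287. 253. 306. 274.] [0.5086 0.0883 0.04  ]
top panel 0.9 [185. 235. 258. 303.] [0.4939 0.259  0.04  ]
top leg_foot 0.49 [216. 242. 231. 259.] [0.5367 0.2556 0.04  ]
top knobs 0.8 [184. 234. 259. 305.] [0.4935 0.2587 0.04  ]
top salt_shaker 0.61 [277. 140. 296. 162.] [0.7764 0.1168 0.04  ]
scene row_1 0.77 [299. 249. 313. 275.] [0.4952 0.1032 0.04  ]
scene row_1 0.76 [276. 245. 297. 264.] [0.558 0.115 0.04 ]
scene row_1 0.59 [324. 269. 340. 289.] [0.3905 0.11   0.04  ]
scene panel 0.96 [236. 211. 295. 320.] [0.5478 0.19   0.04  ]
scene leg_foot 0.42 [236. 275. 247. 295.] [0.512  0.2871 0.04  ]
scene knobs 0.76 [235. 208. 296. 317.] [0.5597 0.182  0.04  ]
scene knobs 0.52 [323. 265. 343. 292.] [0.3919 0.1075 0.04  ]
0.41 [292.711  306.5443] [331.62   270.9817] [113 175 240] [ 89 154 224]
0.461 [293.084  283.6275] [317.5447 263.1902] [151 191 133] [123 165  87]
0.512 [293.4556 261.0613] [304.1796 255.7861] [146 188 130] [122 166  86]
0.583 [293.97   230.2336] [286.6724 246.0788] [113 160 247] [ 95 143 241]
0.634 [294.3371 208.5143] [274.8305 239.5073] [ 98 248 249] [193 210 210]
0.687 [294.7163 186.3204] [263.128  233.0088] [101 248 249] [ 53  94 147]
t 59.45 [ 0.3817 -0.3236  0.1682] psi -179.9122240125379 zz [ 0.0346  0.016  -0.9993] q [-0.7249  0.2125 -0.202   1.141   0.0349 -0.7264] F [-0.1395 -0.2021 -0.217 ] w 0.06510624777266595 ff 0.0
```

```bash
python3 - <<'E'
from h import *
from plant import eyes,spotter
np.set_printoptions(precision=4,suppress=True)
T=eyes.grab_frame('top');S=eyes.grab_frame('scene')
g=cv2.cvtColor(T['img'],cv2.COLOR_BGR2HSV)
for k,(lo,hi,sm) in {'yel':(24,34,120),'org':(3,16,110),'grn':(55,92,60)}.items():
    m=((g[...,0]>=lo)&(g[...,0]<=hi)&(g[...,1]>sm)&(g[...,2]>100)).astype(np.uint8);m[:,:283]=0;m[:,460:]=0;m[:170]=0;m[320:]=0
    if k=='org': m[:,304:]=0
    n,l,st,c=cv2.connectedComponentsWithStats(m)
    print(k,[(st[i,2:5],c[i].round(1),atz(T,c[i],.0475)[:2]) for i in range(1,n) if st[i,4]>60])
print([(round(d['score'],2),np.round(d['bbox'])) for d in spotter.spot_in(T,'tin_1')])
E
```

```text
yel [(array([ 15,  14, 168], dtype=int32), array([294.9, 187.4]), array([0.6845, 0.0941])), (array([ 19,  20, 279], dtype=int32), array([294.1, 208.6]), array([0.6338, 0.0949])), (array([ 12,  12, 120], dtype=int32), array([427.4, 205.5]), array([ 0.6414, -0.21  ]))]
org [(array([ 21,   5, 105], dtype=int32), array([293., 172.]), array([0.7217, 0.0991])), (array([ 15,  15, 177], dtype=int32), array([293.2, 229.1]), array([0.5856, 0.0964])), (array([ 14,  14, 154], dtype=int32), array([292.7, 306.6]), array([0.4098, 0.0945]))]
grn [(array([ 13,  13, 140], dtype=int32), array([294. , 259.8]), array([0.5148, 0.0934])), (array([ 18,  18, 268], dtype=int32), array([292.6, 283.5]), array([0.4614, 0.0956]))]
[(0.87, array([289., 201., 306., 223.])), (0.71, array([418., 197., 435., 221.])), (0.55, array([283., 275., 303., 293.])), (0.2, array([276., 136., 294., 164.]))]
```

All six lids are round and at the expected places in the rack. Only the purple look-alike is left on the hob, and the panel still stands. Handing in.

```bash
python3 -c "
from plant import ticket;print(ticket.job_done())"
```

```text
the job is handed in; nothing more can be done
None
```

The job is handed in, with no verdict returned: the panel stands on its fully unfolded leg facing the robot, both hob tins (yellow and green; no red one was there) are upright in the rack with the four row tins, and the salt shaker was not touched; a first grip on the panel's knobs slipped and twisted it while it lay flat, a first grip on row_1 slipped too (both redone), and I viewed 17 pictures, over the limit of 14.

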